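# Pack and shut the call-out repair case

## Task

Get the phone repair case ready to go out: lift every bit carrier that is hanging on the rack up off its bar and stand it upright on the floor of the case's big compartment, put every carton from the mat in that compartment too, and lay the phone flat, screen up, on the grey foam deck, setting it down gently. When all is in, close the clear lid fully and only then swing the red-ended clamp arm right down onto it. Never tip a carrier over, and leave the tape roll, the bottle and the jar where they are.

Things in the scene. Friction and masses are not known exactly. Their poses are not given: they have to be found in the camera images.
- case: Organiser case, fixed to the bench, orange walls 5 mm thick, outer 242 x 332 x 80 mm (x, y, z), open rim at z = 80 mm, so what is packed must stay below that. Origin: centre of its underside; +x points away from the robot to the hinge side, +y to the robot's left. Inside: foam deck on the right (-y), big compartment on the left (+y).
- big_floor (a point): Centre of the floor of the big compartment, which measures 232 x 194 mm (case x, y); floor 6 mm above the bench, walls up to 80 mm.
- foam_deck (a point): Centre of the top of the dark grey foam deck, 232 x 124 mm (case x, y), 50 mm above the bench; between it and the big compartment a lip 4 mm thick stands 8 mm above the deck.
- lid (a joint): Clear lid with orange edges hinged on the case's far (+x) rim, 240 x 332 mm, 6 mm thick. 0 = shut, grows as it opens (rad); 1.57 = upright; starts a little past upright. Stiff hinge: it stays where it is left and must be pushed all the way, about 3 N at its edge.
- lid_hinge (a point): Middle of the lid's hinge line (the line runs along the case's y), level with the lid's mid thickness.
- lid_edge (a point): Middle of the lid's free edge, mid thickness, 241 mm from the hinge.
- clamp (a joint): Clamp arm, steel bar with a red end, 100 mm long, 18 mm wide, 10 mm thick, pivoted on the case's right (-y) wall about a line along the case's x. 0 = down flat on the shut lid, pointing to the case's +y; grows as it is raised (rad), 1.57 = upright; starts past upright, leaning outward. Stays where it is left; about 1.5 N at its end moves it.
- clamp_hinge (a point): Pivot of the clamp arm, at the arm's mid thickness.
- clamp_tip (a point): Free end of the clamp arm, mid thickness.
- rack: Hanging rack, fixed to the bench: flat aluminium bar along its x, 348 mm long, 6 mm thick (y), 30 mm tall, top edge at 110 mm height, on two posts at x = +-168 mm; base plate 10 mm thick. Origin: on the bench, under the middle of the bar. The carriers hang on the -y side of the bar.
- carrier_blue: Bit carrier, blue block 76 x 34 x 40 mm (x, y, z), steel bits on its -y face. Black grip tab 60 x 14 x 28 mm on top (68 mm tall in all): pinch it across its 14 mm (y). Behind (+y, out to 31 mm) a clip 40 mm wide, open downward, bridge underside at 34 mm, leg down to 8 mm, hooks over the rack's bar: lift 30 mm to free. 0.2 kg. Origin: centre of the underside. May be absent.
- carrier_yellow: Bit carrier, yellow block 76 x 34 x 40 mm (x, y, z), steel bits on its -y face. Black grip tab 60 x 14 x 28 mm on top (68 mm tall in all): pinch it across its 14 mm (y). Behind (+y, out to 31 mm) a clip 40 mm wide, open downward, bridge underside at 34 mm, leg down to 8 mm, hooks over the rack's bar: lift 30 mm to free. 0.2 kg. Origin: centre of the underside. May be absent.
- carrier_green: Bit carrier, green block 76 x 34 x 40 mm (x, y, z), steel bits on its -y face. Black grip tab 60 x 14 x 28 mm on top (68 mm tall in all): pinch it across its 14 mm (y). Behind (+y, out to 31 mm) a clip 40 mm wide, open downward, bridge underside at 34 mm, leg down to 8 mm, hooks over the rack's bar: lift 30 mm to free. 0.2 kg. Origin: centre of the underside. May be absent.
- carton_white: Spare-part carton, closed rigid box 66 x 44 x 46 mm (its x, y, z), white with a blue band. Origin: its centre. Lies on the mat at the start; about 0.09 kg. May be absent.
- carton_red: Spare-part carton, closed rigid box 66 x 44 x 46 mm (its x, y, z), red with a white band. Origin: its centre. Lies on the mat at the start; about 0.09 kg. May be absent.
- phone: Phone, 138 x 64 x 10 mm (its x, y, z), black screen on the +z face, silver frame, 0.17 kg. Origin: centre of its underside. Lies screen up on the blue mat (2 mm thick) at the start.
- tape_roll: Bystander: red tape roll lying flat, 90 mm across, 24 mm high. Origin: centre of its underside.
- solvent_bottle: Bystander: white bottle, 56 mm across, 150 mm tall. Origin: centre of its underside.
- flux_jar: Bystander: amber jar with white cap, 60 mm across, 50 mm tall. Origin: centre of its underside.
Not all that is in view belongs to the job. Leave any purple or turquoise look-alike of the phone alone. Leave any purple look-alike of the carton_white alone.

How it is judged:
By the outcome, as a careful person would: the job done as asked, in the order asked, and still so for the second after the job is handed in, with the robot touching nothing.
Of carrier_blue, carrier_yellow, carrier_green only 2 to 3 are there at a start; the rules pass over those that are not, and their reading is None.
Of carton_white, carton_red only 1 to 2 are there at a start; the rules pass over those that are not, and their reading is None.
At some moment in a run one of carton_white, carton_red may be knocked a few centimetres aside while the robot is not near it.
It also fails if it takes over 210 s, if anything falls off the work surface, if the arm or the gripper's body presses on something with over 40 N, if the wrist force passes 120 N, or if a joint passes its speed limit or range.

## Robot

A 6-joint arm with a two-finger parallel gripper is mounted at the origin on the work surface. World frame = base frame: x ahead of the robot, y to its left, z up, the work surface at z = 0. Lengths are in m, angles in rad, forces in N, time in s.
With the tool pointing down it reaches from about 0.375 to 0.9 m from the base axis. Payload 3.1 kg.
Tool frame: the origin (TCP) lies between the finger pads; the fingertips stand 19 mm ahead of it and the grasp point (between the pads) is the TCP; z points along the fingers, y is the line along which they close (so a half turn about z gives the same grasp; the last joint's range is limited). The gripper opens to 87 mm and grips with 3 to 60 N. Pads are 19 mm wide; open, the fingers measure 117 mm over their backs; the gripper's body (75 mm by 190 mm) begins 51 mm behind the grasp point.
Start: joints at [-1.351, 0.527, 1.433, -0, 1.181, -0.178], TCP at [0.242, -0.576, 0.242] pointing down, gripper open.
Joint ranges: [-3.08, 3.08], [-0.75, 2.2], [0.22, 2.44], [-1.43, 4.57], [0, 2.65], [-2.85, 2.85]. Speed limits (rad/s): [2.79, 2.79, 3.14, 3.14, 3.14, 3.14].

## Interface

Orientations are given as a unit quaternion [x, y, z, w].
In Python, from rig import telemetry, viewer, hand_in gives the robot as it stands. The module is installed in compiled form; this text tells all that it offers.
- The arm moves only by the shell command python3 -m creep 'ROWS' [FORCE]. ROWS is JSON, a list of rows, each an object with "translation": the shift along the tool's x, y, z in mm, a list of three; "roll": the turn about the tool's z in degrees; "gripper": the finger opening in mm, from 0 to 87. In form: [{"translation": [tx, ty, tz], "roll": roll, "gripper": gripper}, ...]. A call has 1 to 5 rows; each row is the pose to reach, as a shift and turn from the pose commanded when the call began, along the tool's axes at that moment; what a row does not reach only later rows make up. A row lasts 1/12 s, in which the tool goes at most 41.7 mm and 7.16 degrees, less where a joint would pass 70% of its speed; a pose out of reach is approached as far as the arm can. A call with a gripper value outside its range is refused whole. The fingers move at their own pace and stop on an object; FORCE is the grip in N (left out, the last holds). Time passes only in rows, so rows that repeat a pose let the fingers close. It gives the time, the measured TCP pose, the force, the opening and the grip force at its end, in the units of the state.
- telemetry.get_obs(): the state, without advancing time (a new reading comes with each control period).
- viewer.camera(name): name is "scene" or "top" or "wrist"; returns the picture (384x512x3 uint8, blue, green, red); there is no depth.
- viewer.camera_info(name): a dict with "intrinsics" (3x3 intrinsics, pixels), "rvec" (rotation vector, rad) and "tvec" (3), from world to camera coordinates, as OpenCV has them; the wrist camera has in their place "hand_eye" (4x4, takes a point from camera to tool coordinates, whose origin is the TCP and whose axes are the flange's). Camera axes: x right, y down, z forward; pixel columns grow to the right and rows downward; lengths in m; the calibration is good to about 2 mm. A picture is of the moment at which its call begins: read the wrist's pose just before it. camera_info takes no time and is no camera call.
- hand_in(): hands the job in; it is judged then, once.
Trained networks look in the newest picture that a camera, given by its name, has taken for a name from the list of things; names that differ only in an ending like _2 or _b are one class to them, and where a whole thing is asked for, a point or a joint stands for the part that bears it (a point fixed in the world has none). Each returns a list of dicts, best first, with "p" (0 to 1); they miss things now and then, are a little off and sometimes report something else, mostly with a low value. They report only what shows in the picture. A call takes as long as a camera call. They do not tell look-alikes from the thing itself.
- viewer.recognise(camera, thing): "bbox" ([left, top, width, height] in pixels, round what is visible of it).
The state is a dict: "time": time; "q": joint angles; "joint_velocities": joint speeds; "joint_torque": joint torques, N m; "position": TCP position; "tool_rot": TCP orientation; "ft_force": force on the tool from outside, world axes, zero at the start; "moment": the same for the moment, N m; "grip_width": finger opening in m; "grip_force": force on a finger pad.
Only numpy, scipy, OpenCV 4.12 (cv2) and the standard library are available. Lean on these libraries where they do the work, as an engineer would, in place of code of your own. Each camera call takes 0.05 s, during which the arm holds its last target. There are 200 camera calls.

## Working session

There is one attempt and no reset: what is moved stays moved. The work goes in short steps, Python scripts to look and compute and a shell command to move; the robot and the scene stay as the last step left them, time stands still between calls to the robot, and variables do not carry over. Pictures are saved under pics/ and viewed, at most 14 in all, crops included, and the job is handed in when it is done.

```bash
mkdir -p pics; cat > h.py <<'E'
import numpy as np, cv2
from rig import telemetry, viewer
from scipy.spatial.transform import Rotation as R
def cam(name):
    i=viewer.camera_info(name); K=np.array(i["intrinsics"])
    if name=="wrist":
        o=telemetry.get_obs(); T=np.eye(4); T[:3,:3]=R.from_quat(o["tool_rot"]).as_matrix(); T[:3,3]=o["position"]
        M=T@np.array(i["hand_eye"]); return K,M[:3,:3],M[:3,3]
    Rm=cv2.Rodrigues(np.array(i["rvec"],float))[0]; t=np.array(i["tvec"]).ravel()
    return K,Rm.T,-Rm.T@t
def ray(c,u,v,z):
    K,Rm,p=c; d=Rm@np.linalg.solve(K,[u,v,1]); return p+d*(z-p[2])/d[2]
def proj(c,P):
    K,Rm,p=c; q=K@(Rm.T@(np.array(P)-p)); return q[:2]/q[2]
def snap(name,f,s=1,crop=None):
    im=viewer.camera(name); 
    cv2.imwrite("pics/raw_"+f,im)
    if crop: l,t,r,b=crop; im=im[t:b,l:r]
    cv2.imwrite("pics/"+f,cv2.resize(im,None,fx=s,fy=s,interpolation=cv2.INTER_CUBIC)); return im
E
python3 - <<'E'
from h import *
for n in ["top","scene"]:
    snap(n,n+"0.png",1.5); c=cam(n); print(n,c[2].round(3),c[0].round(0).tolist(), c[1].round(2).tolist())
    for t in ["case","lid","rack","carrier_blue","carrier_yellow","carrier_green","carton_white","carton_red","phone","clamp"]:
        print(t,[(np.round(d["bbox"]).tolist(),round(d["p"],2)) for d in viewer.recognise(n,t)][:4])
o=telemetry.get_obs();print(R.from_quat(o["tool_rot"]).as_matrix().round(3).tolist(),o["time"],o["position"])
E
```

```text
top [ 0.369 -0.132  1.529] [[410.0, 0.0, 252.0], [0.0, 410.0, 189.0], [0.0, 0.0, 1.0]] [[-0.0, -0.99, 0.11], [-1.0, 0.01, 0.0], [-0.0, -0.11, -0.99]]
case [([144.0, 120.0, 125.0, 101.0], 0.66)]
lid [([144.0, 117.0, 112.0, 35.0], 0.63)]
rack [([104.0, 154.0, 32.0, 104.0], 0.94)]
carrier_blue [([106.0, 165.0, 24.0, 22.0], 0.79)]
carrier_yellow []
carrier_green [([110.0, 222.0, 16.0, 24.0], 0.81)]
carton_white [([304.0, 221.0, 13.0, 20.0], 0.76), ([145.0, 119.0, 108.0, 34.0], 0.54)]
carton_red [([147.0, 119.0, 125.0, 105.0], 0.34), ([153.0, 242.0, 16.0, 19.0], 0.17)]
phone [([301.0, 155.0, 17.0, 39.0], 0.95), ([373.0, 166.0, 38.0, 33.0], 0.65), ([269.0, 106.0, 28.0, 36.0], 0.59)]
clamp []
scene [1.156 0.231 1.081] [[412.0, 0.0, 258.0], [0.0, 412.0, 190.0], [0.0, 0.0, 1.0]] [[-0.51, 0.68, -0.53], [0.86, 0.4, -0.31], [0.01, -0.61, -0.79]]
case [([214.0, 163.0, 152.0, 140.0], 0.84)]
lid [([214.0, 199.0, 138.0, 93.0], 0.58)]
rack [([384.0, 212.0, 70.0, 136.0], 0.95), ([418.0, 213.0, 27.0, 35.0], 0.4)]
carrier_blue [([398.0, 270.0, 26.0, 39.0], 0.81), ([217.0, 163.0, 153.0, 137.0], 0.61)]
carrier_yellow []
carrier_green [([419.0, 211.0, 26.0, 38.0], 0.68), ([371.0, 201.0, 26.0, 21.0], 0.32)]
carton_white [([217.0, 148.0, 22.0, 23.0], 0.9), ([215.0, 162.0, 152.0, 139.0], 0.73), ([250.0, 121.0, 21.0, 19.0], 0.55)]
carton_red []
phone [([105.0, 150.0, 40.0, 21.0], 0.9), ([170.0, 186.0, 43.0, 37.0], 0.65)]
clamp [([243.0, 161.0, 17.0, 33.0], 0.5)]
[[0.922, 0.387, 0.0], [0.387, -0.922, -0.0], [0.0, 0.0, -1.0]] 1.1 [ 0.24215392 -0.57617869  0.24155931]
```

View pics/top0.png

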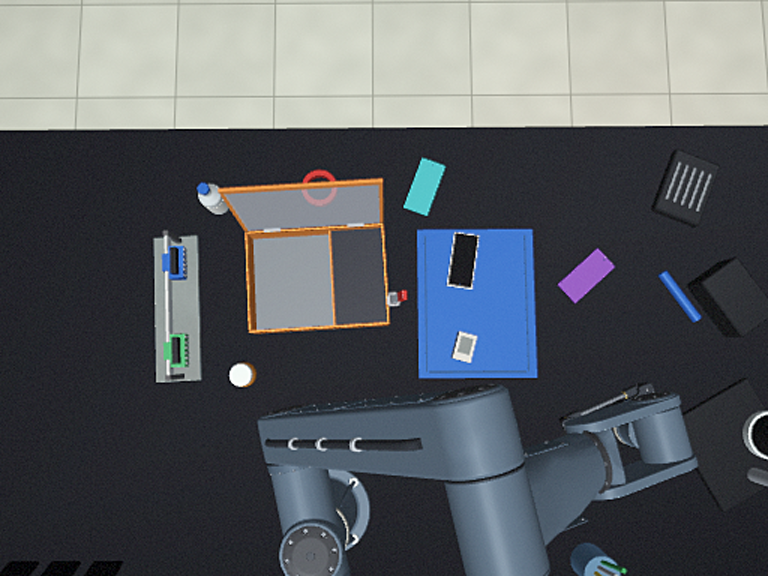

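View pics/scene0.png

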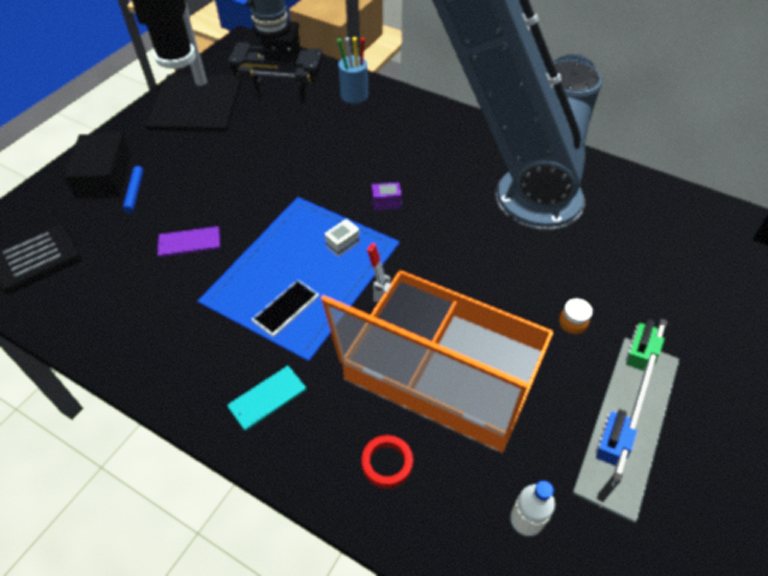

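The top view (1.5x) shows the phone at (463,260), the white carton at (464,347), the blue carrier at (176,262) and the green one at (178,350). There is no yellow carrier and no red carton. The look-alikes to avoid are the turquoise slab (425,187), the purple slab (586,275), and the purple carton in the scene view (386,195). I choose the black-screened phone and the white carton, both on the mat.

```bash
python3 - <<'E'
from h import *
c=cam("top")
P=lambda n,u,v,z: print(n,ray(c,u/1.5,v/1.5,z).round(3))
P("phone",463,260,.012);P("carton",465,347,.048)
for n,u,v in [("rimFL",248,233),("rimNL",250,331),("rimNR",387,324),("rimFR",384,226)]: P(n,u,v,.08)
P("lidedgeR",383,180,.3);P("lidedgeL",220,189,.3);P("bar near",183,374,.11);P("bar far",167,234,.11)
P("bluetab",178,262,.14);P("greentab",181,350,.14);P("clampred",403,296,.14);P("jar",242,375,.05)
print(viewer.camera_info("wrist")); 
E
```

```text
phone [ 0.6   -0.341  0.012]
carton [ 0.384 -0.337  0.048]
rimFL [0.657 0.181 0.08 ]
rimNL [0.423 0.172 0.08 ]
rimNR [ 0.438 -0.15   0.08 ]
rimFR [ 0.673 -0.145  0.08 ]
lidedgeR [ 0.722 -0.141  0.3  ]
lidedgeL [0.705 0.193 0.3  ]
bar near [0.325 0.317 0.11 ]
bar far [0.65  0.365 0.11 ]
bluetab [0.579 0.327 0.14 ]
greentab [0.379 0.314 0.14 ]
clampred [ 0.498 -0.186  0.14 ]
jar [0.32  0.195 0.05 ]
{'intrinsics': array([[289.38183269,   0.        , 256.41727531],
       [  0.        , 289.38183269, 189.63297913],
       [  0.        ,   0.        ,   1.        ]]), 'hand_eye': array([[ 3.14437239e-04, -9.68991198e-01, -2.47095042e-01,
         6.73806163e-02],
       [ 9.99999942e-01,  2.72543828e-04,  2.03746097e-04,
        -7.40581126e-04],
       [-1.30083946e-04, -2.47095092e-01,  9.68991227e-01,
        -1.42609446e-01],
       [ 0.00000000e+00,  0.00000000e+00,  0.00000000e+00,
         1.00000000e+00]])}
```

```bash
python3 -m creep '[{"translation":[0,0,-30],"roll":7,"gripper":87},{"translation":[0,0,-60],"roll":14,"gripper":87},{"translation":[0,0,-80],"roll":21,"gripper":87},{"translation":[0,0,-100],"roll":22.8,"gripper":87}]'
```

```text
time: 1.43
position: [0.2422, -0.5764, 0.3432]
tool_rot: [1.0, -0.002, 0.0, 0.001]
ft_force: [0.3, -0.4, -0.3]
grip_width: 0.0867
grip_force: 0.0
```

```bash
python3 -m creep '[{"translation":[29,-29,0],"roll":0,"gripper":87},{"translation":[58,-58,0],"roll":0,"gripper":87},{"translation":[87,-87,0],"roll":0,"gripper":87},{"translation":[115,-115,0],"roll":0,"gripper":87},{"translation":[119,-118,0],"roll":0,"gripper":87}]' >/dev/null; python3 -m creep '[{"translation":[29,-29,0],"roll":0,"gripper":87},{"translation":[58,-58,0],"roll":0,"gripper":87},{"translation":[87,-87,0],"roll":0,"gripper":87},{"translation":[119,-118,0],"roll":0,"gripper":87},{"translation":[119,-118,0],"roll":0,"gripper":87}]'
python3 - <<'E'
from h import *
import time
c=cam("wrist"); im=snap("wrist","w1.png",1.5)
np.save("cw1.npy",np.array([c[0],c[1],np.tile(c[2],(3,1))]))
for t in ["phone","carton_white"]: print(t,[(np.round(d["bbox"]).tolist(),round(d["p"],2)) for d in viewer.recognise("wrist",t)][:4])
print(telemetry.get_obs()["position"])
E
```

```text
time: 2.27
position: [0.4842, -0.335, 0.3417]
tool_rot: [1.0, 0.003, 0.001, -0.001]
ft_force: [0.2, -1.6, 0.7]
grip_width: 0.0873
grip_force: 0.0
phone [([405.0, 65.0, 96.0, 89.0], 0.94), ([1.0, 0.0, 99.0, 13.0], 0.67), ([232.0, 32.0, 57.0, 102.0], 0.6), ([3.0, 0.0, 152.0, 200.0], 0.18)]
carton_white [([235.0, 194.0, 42.0, 43.0], 0.87), ([248.0, 282.0, 7.0, 8.0], 0.51)]
[ 0.48021048 -0.34017569  0.34149952]
```

View pics/w1.png

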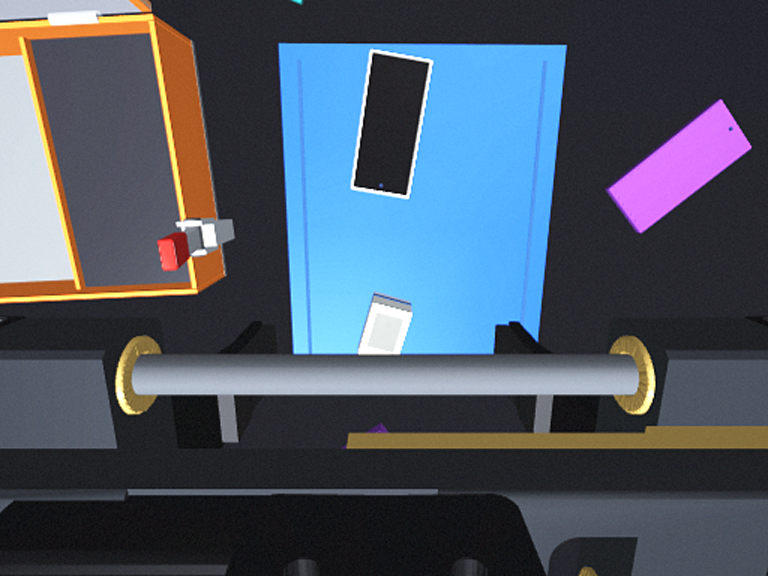

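The wrist view (1.5x) shows the phone at (391,124) and the carton at (385,325), both on the mat and clear of the purple slab at (680,165). Next I fit the phone pose.

```bash
cat >> h.py <<'E'
def rect(c,im,box,z,mask):
    l,t,r,b=box; m=np.zeros(mask.shape,np.uint8); m[t:b,l:r]=mask[t:b,l:r]
    m=cv2.morphologyEx(m,cv2.MORPH_CLOSE,np.ones((3,3)))
    cs,_=cv2.findContours(m,cv2.RETR_EXTERNAL,cv2.CHAIN_APPROX_NONE)
    k=max(cs,key=cv2.contourArea).reshape(-1,2)
    W=np.array([ray(c,u,v,z)[:2] for u,v in k])*1000
    (cx,cy),(w,h),a=cv2.minAreaRect(W.astype(np.float32))
    if w<h: w,h,a=h,w,a+90
    return round(cx,1),round(cy,1),round(w,1),round(h,1),round((a+90)%180-90,1)
E
python3 - <<'E'
from h import *
im=cv2.imread("pics/raw_w1.png"); A=np.load("cw1.npy"); c=(A[0],A[1],A[2][0])
hsv=cv2.cvtColor(im,cv2.COLOR_BGR2HSV)
m=((hsv[...,1]<110)|(hsv[...,2]<80)).astype(np.uint8)
print("phone",rect(c,im,(222,32,300,140),.012,m))
for n,u,v in [("FL",0,0),("caseFR",152,17),("caseNR",196,292),("hingeclamp",210,232),("nearlipJ",80,288),("farlipJ",25,38)]:
    if u: print(n,ray(c,u/1.5,v/1.5,.08 if n[0]=='c' else .086 if n[0]=='h' else .058).round(4))
# clamp tip: triangulate top + scene + wrist
def tri(obs):
    A=np.zeros((3,3));b=np.zeros(3)
    for c,u,v in obs:
        d=c[1]@np.linalg.solve(c[0],[u,v,1]);d/=np.linalg.norm(d);M=np.eye(3)-np.outer(d,d);A+=M;b+=M@c[2]
    return np.linalg.solve(A,b)
ct,cs=cam("top"),cam("scene")
print("clamptip",tri([(c,166/1.5,252/1.5),(ct,404/1.5,295/1.5),(cs,371/1.5,246/1.5)]).round(3))
print("lid edge R",tri([(ct,383/1.5,180/1.5),(cs,325/1.5,299/1.5)]).round(3))
print("lid edge L",tri([(ct,221/1.5,189/1.5),(cs,527/1.5,384/1.5)]).round(3))
E
```

```text
phone (599.5, -337.8, 138.3, 64.1, -9.1)
caseFR [ 0.6773 -0.1386  0.08  ]
caseNR [ 0.4401 -0.1516  0.08  ]
hingeclamp [ 0.4991 -0.1729  0.086 ]
nearlipJ [ 0.4375 -0.024   0.058 ]
farlipJ [ 0.6668 -0.0129  0.058 ]
clamptip [ 0.497 -0.185  0.192]
lid edge R [ 0.717 -0.137  0.312]
lid edge L [0.699 0.189 0.319]
```

```bash
python3 -m creep '[{"translation":[30,-1,28],"roll":5,"gripper":80},{"translation":[60,-1,56],"roll":9.1,"gripper":80},{"translation":[90,-2,84],"roll":9.1,"gripper":80},{"translation":[119,-2,112],"roll":9.1,"gripper":80},{"translation":[119,-2,150],"roll":9.1,"gripper":80}]' >/dev/null; python3 -m creep '[{"translation":[0,0,40],"roll":0,"gripper":80},{"translation":[0,0,80],"roll":0,"gripper":80},{"translation":[0,0,110],"roll":0,"gripper":80},{"translation":[0,0,110],"roll":0,"gripper":80},{"translation":[0,0,110],"roll":0,"gripper":80}]'
cat > st.py <<'E'
from h import *
o=telemetry.get_obs(); M=R.from_quat(o["tool_rot"]).as_matrix()
print("t",round(o["time"],2),"pos",(o["position"]*1000).round(1),"heading",round(np.degrees(np.arctan2(M[1,0],M[0,0])),2),"tilt",M[:2,2].round(4),"F",np.round(o["ft_force"],1),"w",round(o["grip_width"]*1000,1),"g",o["grip_force"],"q6",round(o["q"][5],2))
E
python3 st.py
```

```text
time: 3.25
position: [0.5971, -0.3393, 0.0797]
tool_rot: [0.997, -0.081, -0.002, -0.001]
ft_force: [0.2, 0.6, 0.8]
grip_width: 0.0804
grip_force: 0.0
t 3.25 pos [ 597.1 -339.3   79.7] heading -9.24 tilt [-0.0037  0.0025] F [0.2 0.6 0.8] w 80.4 g 0.0 q6 1.05
```

```bash
python3 -m creep '[{"translation":[2,-1,25],"roll":0,"gripper":80},{"translation":[2,-1,45],"roll":0,"gripper":80},{"translation":[2,-1,54],"roll":0,"gripper":80},{"translation":[2,-1,54],"roll":0,"gripper":80}]' 15; python3 -m creep '[{"translation":[0,0,0],"roll":0,"gripper":58},{"translation":[0,0,0],"roll":0,"gripper":58},{"translation":[0,0,0],"roll":0,"gripper":58},{"translation":[0,0,0],"roll":0,"gripper":58}]' 15; python3 -m creep '[{"translation":[0,0,-10],"roll":0,"gripper":58},{"translation":[0,0,-40],"roll":0,"gripper":58},{"translation":[0,0,-80],"roll":0,"gripper":58},{"translation":[0,0,-120],"roll":0,"gripper":58},{"translation":[0,0,-120],"roll":0,"gripper":58}]'; python3 st.py
```

```text
time: 3.58
position: [0.601, -0.3384, 0.028]
tool_rot: [0.997, -0.08, -0.0, 0.0]
ft_force: [-0.0, 0.7, 0.5]
grip_width: 0.0801
grip_force: 0.0
time: 3.92
position: [0.6023, -0.3385, 0.0294]
tool_rot: [0.997, -0.079, 0.001, 0.001]
ft_force: [-0.7, -0.4, 3.0]
grip_width: 0.0632
grip_force: 15.0
time: 4.33
position: [0.606, -0.3408, 0.1577]
tool_rot: [0.997, -0.079, 0.007, 0.005]
ft_force: [2.2, -0.7, -0.7]
grip_width: 0.0632
grip_force: 15.0
t 4.33 pos [ 606.  -340.8  157.7] heading -9.09 tilt [ 0.0139 -0.0108] F [ 2.2 -0.7 -0.7] w 63.2 g 14.998852461576462 q6 1.06
```

```bash
cat > fit.py <<'E'
from h import *
from scipy.optimize import least_squares
A=np.load("cw1.npy"); c=(A[0],A[1],A[2][0]); ct=cam("top")
obs=[(c,152,17,(121,-166,80)),(c,196,292,(-121,-166,80)),(c,80,288,(-116,-37,58)),(c,25,38,(116,-37,58)),
(ct,248,233,(121,166,80)),(ct,250,331,(-121,166,80)),(ct,387,324,(-121,-166,80)),(ct,384,226,(121,-166,80))]
def w(p,q): a=p[2];C,S=np.cos(a),np.sin(a); return np.array([p[0]+C*q[0]-S*q[1],p[1]+S*q[0]+C*q[1],q[2]])/1000
def f(p): return np.concatenate([(ray(k,u/1.5,v/1.5,q[2]/1000)[:2]-w(p,q)[:2])*1000*(1 if k is c else .5) for k,u,v,q in obs])
s=least_squares(f,[550,15,.04],loss="soft_l1",f_scale=2); print(s.x[:2],np.degrees(s.x[2])); print(s.fun.reshape(-1,2).round(1).tolist())
for n,q in [("deck",(10,-99,50)),("phone",(14,-99,50)),("big",(0,64,6)),("carton",(-50,15,6)),("carB",(38,103,6)),("carG",(-48,103,6))]: print(n,(w(s.x,q)*1000).round(1))
E
python3 fit.py; python3 -m creep '[{"translation":[0,0,-30],"roll":0,"gripper":58},{"translation":[0,0,-60],"roll":0,"gripper":58},{"translation":[0,0,-60],"roll":0,"gripper":58}]'; python3 st.py
```

```text
[549.90408962  18.84545033] 2.7948168809983382
[[-1.6, 2.5], [3.0, 1.2], [1.6, -0.2], [-0.7, -0.5], [-2.7, -4.7], [1.1, -3.3], [0.4, 1.3], [-3.1, -1.8]]
deck [564.7 -79.5  50. ]
phone [568.7 -79.4  50. ]
big [546.8  82.8   6. ]
carton [499.2  31.4   6. ]
carB [582.8 123.6   6. ]
carG [496.9 119.4   6. ]
time: 4.58
position: [0.6044, -0.3396, 0.2151]
tool_rot: [0.997, -0.079, 0.006, 0.004]
ft_force: [1.7, -1.3, -0.3]
grip_width: 0.0632
grip_force: 15.0
t 4.58 pos [ 604.4 -339.6  215.1] heading -9.09 tilt [ 0.0105 -0.0082] F [ 1.7 -1.3 -0.3] w 63.2 g 14.998835921287537 q6 1.06
```

```bash
python3 -m creep '[{"translation":[0,0,-35],"roll":0,"gripper":58},{"translation":[-12,-38,-45],"roll":-6,"gripper":58},{"translation":[-24,-76,-45],"roll":-11.9,"gripper":58},{"translation":[-36,-114,-45],"roll":-11.9,"gripper":58},{"translation":[-48,-152,-45],"roll":-11.9,"gripper":58}]'>/dev/null;  python3 -m creep '[{"translation":[-5,-38,0],"roll":0,"gripper":58},{"translation":[-14,-76,0],"roll":0,"gripper":58},{"translation":[-14,-102,0],"roll":0,"gripper":58},{"translation":[-14,-102,0],"roll":0,"gripper":58},{"translation":[-14,-102,0],"roll":0,"gripper":58}]'; python3 st.py
```

```text
time: 5.42
position: [0.5584, -0.077, 0.2524]
tool_rot: [1.0, 0.026, -0.0, 0.0]
ft_force: [1.1, -0.8, -1.7]
grip_width: 0.0631
grip_force: 15.0
t 5.42 pos [558.4 -77.  252.4] heading 2.98 tilt [-0.0005 -0.0001] F [ 1.1 -0.8 -1.7] w 63.1 g 14.998680353164673 q6 1.18
```

```bash
python3 -m creep '[{"translation":[9,3,40],"roll":0,"gripper":58},{"translation":[9,3,80],"roll":0,"gripper":58},{"translation":[9,3,120],"roll":0,"gripper":58},{"translation":[9,3,140],"roll":0,"gripper":58},{"translation":[9,3,140],"roll":0,"gripper":58}]'; python3 - <<'E'
from h import *
c=cam("wrist"); snap("wrist","w2.png",1.5); np.save("cw2.npy",np.array([c[0],c[1],np.tile(c[2],(3,1))]))
import st
E
```

```text
time: 5.83
position: [0.5648, -0.0816, 0.1073]
tool_rot: [1.0, 0.024, -0.005, -0.002]
ft_force: [-0.2, 0.0, -1.4]
grip_width: 0.0634
grip_force: 15.0
t 5.88 pos [566.7 -82.1 110. ] heading 2.71 tilt [-0.0054  0.0016] F [ 0.3  0.5 -0.9] w 62.9 g 14.998596757650375 q6 1.19
```

View pics/w2.png

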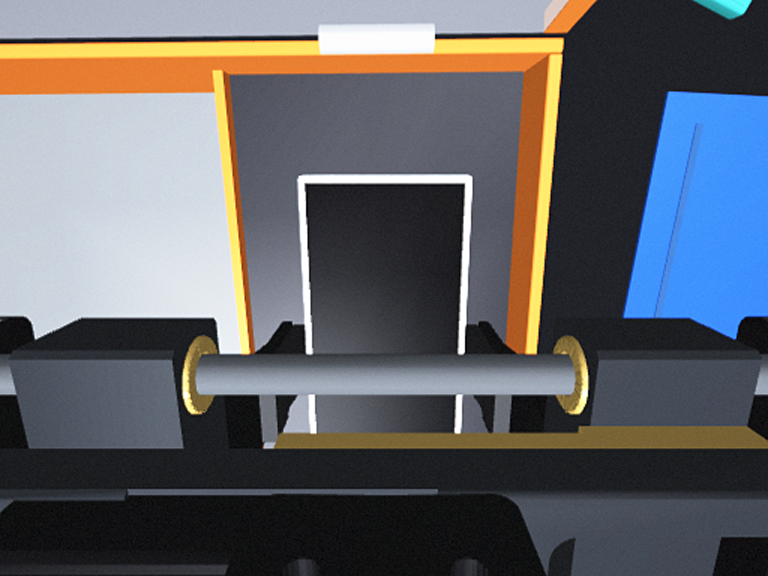

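```bash
python3 -m creep '[{"translation":[0,-3,10],"roll":0,"gripper":58},{"translation":[0,-3,18],"roll":0,"gripper":58},{"translation":[0,-3,24],"roll":0,"gripper":58},{"translation":[0,-3,26],"roll":0,"gripper":58},{"translation":[0,-3,26],"roll":0,"gripper":58}]'; python3 -m creep '[{"translation":[0,0,1],"roll":0,"gripper":58},{"translation":[0,0,2],"roll":0,"gripper":58},{"translation":[0,0,3],"roll":0,"gripper":58},{"translation":[0,0,3],"roll":0,"gripper":58}]';python3 -m creep '[{"translation":[0,0,1],"roll":0,"gripper":58},{"translation":[0,0,2],"roll":0,"gripper":58},{"translation":[0,0,2],"roll":0,"gripper":58}]'
```

```text
time: 6.3
position: [0.5681, -0.0782, 0.0866]
tool_rot: [1.0, 0.024, 0.0, 0.0]
ft_force: [-0.4, -0.4, -1.3]
grip_width: 0.0633
grip_force: 15.0
time: 6.63
position: [0.5681, -0.0782, 0.0837]
tool_rot: [1.0, 0.024, 0.0, 0.0]
ft_force: [-0.9, -0.2, -1.7]
grip_width: 0.0628
grip_force: 15.0
time: 6.88
position: [0.5679, -0.0782, 0.0814]
tool_rot: [1.0, 0.024, -0.0, -0.0]
ft_force: [0.0, -0.5, -2.2]
grip_width: 0.0632
grip_force: 15.0
```

```bash
for i in 1; do python3 -m creep '[{"translation":[0,0,0.7],"roll":0,"gripper":58},{"translation":[0,0,1.4],"roll":0,"gripper":58},{"translation":[0,0,2],"roll":0,"gripper":58},{"translation":[0,0,2],"roll":0,"gripper":58}]' | sed -n '2p;4p'; done; python3 -m creep '[{"translation":[0,0,0.5],"roll":0,"gripper":58},{"translation":[0,0,1],"roll":0,"gripper":58},{"translation":[0,0,1],"roll":0,"gripper":58}]'| sed -n '2p;4p'; python3 -m creep '[{"translation":[0,0,0.5],"roll":0,"gripper":58},{"translation":[0,0,1],"roll":0,"gripper":58},{"translation":[0,0,1],"roll":0,"gripper":58}]'| sed -n '2p;4p'
```

```text
position: [0.5679, -0.0782, 0.0794]
ft_force: [1.0, -0.2, -1.3]
position: [0.568, -0.0782, 0.0785]
ft_force: [0.5, 0.3, -1.4]
position: [0.568, -0.0782, 0.0776]
ft_force: [-0.1, -0.7, -1.0]
```

```bash
python3 -m creep '[{"translation":[0,0,0.5],"roll":0,"gripper":58},{"translation":[0,0,1],"roll":0,"gripper":58},{"translation":[0,0,1],"roll":0,"gripper":58}]'| sed -n '2p;4p'; python3 -m creep '[{"translation":[0,0,0.5],"roll":0,"gripper":58},{"translation":[0,0,1],"roll":0,"gripper":58},{"translation":[0,0,1],"roll":0,"gripper":58}]'| sed -n '2p;4p'
```

```text
position: [0.5681, -0.0782, 0.0774]
ft_force: [-2.4, -0.2, 4.2]
position: [0.5681, -0.0782, 0.0773]
ft_force: [-2.7, 0.6, 10.7]
```

```bash
python3 -m creep '[{"translation":[0,0,-1.3],"roll":0,"gripper":63},{"translation":[0,0,-1.3],"roll":0,"gripper":70},{"translation":[0,0,-1.3],"roll":0,"gripper":76},{"translation":[0,0,-1.3],"roll":0,"gripper":76},{"translation":[0,0,-10],"roll":0,"gripper":76}]'; python3 -m creep '[{"translation":[0,0,-40],"roll":0,"gripper":80},{"translation":[0,0,-80],"roll":0,"gripper":80},{"translation":[0,0,-120],"roll":0,"gripper":80},{"translation":[0,0,-160],"roll":0,"gripper":80},{"translation":[0,0,-180],"roll":0,"gripper":80}]'; python3 st.py
```

```text
time: 8.63
position: [0.5669, -0.0779, 0.0843]
tool_rot: [1.0, 0.024, -0.002, -0.001]
ft_force: [0.2, 0.2, -0.7]
grip_width: 0.0744
grip_force: 0.0
time: 9.05
position: [0.57, -0.0788, 0.2714]
tool_rot: [1.0, 0.024, 0.004, 0.001]
ft_force: [0.8, -0.3, -0.7]
grip_width: 0.0798
grip_force: 0.0
t 9.05 pos [570.  -78.8 271.4] heading 2.8 tilt [ 0.0083 -0.0027] F [ 0.8 -0.3 -0.7] w 79.8 g 0.0 q6 1.19
```

```bash
python3 -m creep '[{"translation":[-25,30,-20],"roll":0,"gripper":80},{"translation":[-50,59,-25],"roll":0,"gripper":80},{"translation":[-75,88,-25],"roll":0,"gripper":80},{"translation":[-100,117,-25],"roll":0,"gripper":80},{"translation":[-125,146,-25],"roll":0,"gripper":80}]' >/dev/null; python3 -m creep '[{"translation":[-25,30,0],"roll":0,"gripper":80},{"translation":[-50,59,0],"roll":0,"gripper":80},{"translation":[-66,76,0],"roll":0,"gripper":80},{"translation":[-66,76,0],"roll":0,"gripper":80},{"translation":[-66,76,0],"roll":0,"gripper":80}]'; python3 - <<'E'
from h import *
c=cam("wrist"); snap("wrist","w3.png",1.5); np.save("cw3.npy",np.array([c[0],c[1],np.tile(c[2],(3,1))]))
for d in viewer.recognise("wrist","carton_white")[:3]: print(d)
snap("top","top3.png",1); import st
E
```

```text
time: 9.88
position: [0.3874, -0.31, 0.2909]
tool_rot: [1.0, 0.023, 0.0, -0.0]
ft_force: [-1.2, 0.4, -0.5]
grip_width: 0.0801
grip_force: 0.0
{'bbox': [246.7, 141.3, 53.7, 52.8], 'p': 0.69}
{'bbox': [229.8, 262.8, 49.3, 26.2], 'p': 0.63}
t 10.03 pos [ 388.6 -308.2  290.7] heading 2.86 tilt [0.0003 0.0005] F [-0.5 -0.6 -1. ] w 80.0 g 0.0 q6 0.62
```

View pics/w3.png

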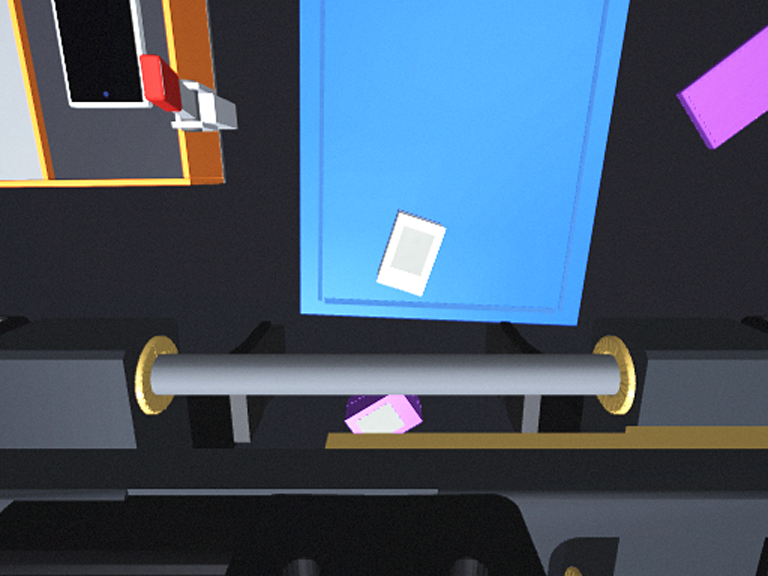

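The white carton is at (411,253) and the purple look-alike is separate at (385,412). The phone lies on the deck.

```bash
python3 - <<'E'
from h import *
im=cv2.imread("pics/raw_w3.png"); A=np.load("cw3.npy"); c=(A[0],A[1],A[2][0])
hsv=cv2.cvtColor(im,cv2.COLOR_BGR2HSV)
m=((hsv[...,1]<60)&(hsv[...,2]>150)).astype(np.uint8)
print("carton",rect(c,im,(240,130,305,205),.048,m))
x=np.array([ray(c,u/1.5,v/1.5,.03) for u,v in [(348,420),(422,420),(390,392)]]); print("purple",x.round(3).tolist())
E
```

```text
carton (385.6, -332.2, 67.4, 44.8, -15.6)
purple [[0.204, -0.279, 0.03], [0.208, -0.356, 0.03], [0.239, -0.322, 0.03]]
```

```bash
python3 -m creep '[{"translation":[-1,8,35],"roll":7,"gripper":80},{"translation":[-3,16,70],"roll":14,"gripper":80},{"translation":[-4,24,105],"roll":18.5,"gripper":80},{"translation":[-4,24,145],"roll":18.5,"gripper":80},{"translation":[-4,24,180],"roll":18.5,"gripper":80}]' >/dev/null; python3 -m creep '[{"translation":[0,0,30],"roll":0,"gripper":80},{"translation":[0,0,55],"roll":0,"gripper":80},{"translation":[0,0,74],"roll":0,"gripper":80},{"translation":[0,0,74],"roll":0,"gripper":80},{"translation":[0,0,74],"roll":0,"gripper":80}]'; python3 st.py
```

```text
time: 10.87
position: [0.3857, -0.3321, 0.0359]
tool_rot: [0.991, -0.136, -0.001, -0.001]
ft_force: [0.3, 0.3, 0.2]
grip_width: 0.08
grip_force: 0.0
t 10.87 pos [ 385.7 -332.1   35.9] heading -15.59 tilt [-0.0014  0.002 ] F [0.3 0.3 0.2] w 80.0 g 0.0 q6 0.91
```

```bash
python3 -m creep '[{"translation":[0,0,0],"roll":0,"gripper":40},{"translation":[0,0,0],"roll":0,"gripper":40},{"translation":[0,0,0],"roll":0,"gripper":40},{"translation":[0,0,0],"roll":0,"gripper":40},{"translation":[0,0,0],"roll":0,"gripper":40}]' 15; python3 -m creep '[{"translation":[0,0,-20],"roll":0,"gripper":40},{"translation":[0,0,-60],"roll":-6,"gripper":40},{"translation":[0,0,-100],"roll":-13,"gripper":40},{"translation":[0,0,-140],"roll":-18.4,"gripper":40},{"translation":[0,0,-180],"roll":-18.4,"gripper":40}]' ; python3 -m creep '[{"translation":[0,0,-30],"roll":0,"gripper":40},{"translation":[0,0,-36],"roll":0,"gripper":40},{"translation":[0,0,-36],"roll":0,"gripper":40}]'>/dev/null; python3 st.py
```

```text
time: 11.28
position: [0.3855, -0.3338, 0.0375]
tool_rot: [0.991, -0.137, 0.001, 0.001]
ft_force: [-0.2, 0.3, 0.4]
grip_width: 0.0546
grip_force: 0.0
time: 11.7
position: [0.3847, -0.333, 0.2187]
tool_rot: [1.0, 0.025, -0.0, -0.0]
ft_force: [0.7, -1.5, -0.5]
grip_width: 0.0403
grip_force: 0.0
t 11.95 pos [ 386.1 -334.6  255.5] heading 2.69 tilt [ 0.0042 -0.0056] F [-0.1 -0.1 -0. ] w 39.9 g 0.0 q6 0.59
```

The fingers close slowly and had not reached the carton before the lift. I reopen and re-measure.

```bash
python3 -m creep '[{"translation":[-2,-22,-36],"roll":0,"gripper":80},{"translation":[-2,-22,-36],"roll":0,"gripper":80},{"translation":[-2,-22,-36],"roll":0,"gripper":80},{"translation":[-2,-22,-36],"roll":0,"gripper":80},{"translation":[-2,-22,-36],"roll":0,"gripper":80}]'>/dev/null;python3 -m creep '[{"translation":[0,0,0],"roll":0,"gripper":80},{"translation":[0,0,0],"roll":0,"gripper":80},{"translation":[0,0,0],"roll":0,"gripper":80}]'; python3 - <<'E'
from h import *
c=cam("wrist"); im=snap("wrist","w4.png",1)
hsv=cv2.cvtColor(im,cv2.COLOR_BGR2HSV)
m=((hsv[...,1]<60)&(hsv[...,2]>150)).astype(np.uint8)
for d in viewer.recognise("wrist","carton_white")[:3]: print(d)
print("carton",rect(c,im,(225,120,330,212),.048,m))
import st
E
```

```text
time: 12.62
position: [0.382, -0.3116, 0.2878]
tool_rot: [1.0, 0.023, -0.0, -0.001]
ft_force: [-0.9, 0.1, -0.4]
grip_width: 0.0786
grip_force: 0.0
{'bbox': [228.9, 262.0, 51.5, 27.7], 'p': 0.97}
{'bbox': [248.9, 137.1, 49.9, 54.0], 'p': 0.96}
carton (385.6, -332.5, 67.9, 44.2, -15.6)
t 12.72 pos [ 382.1 -311.6  288.2] heading 2.68 tilt [-0.0004  0.0005] F [-0.4  0.8 -0.1] w 79.7 g 0.0 q6 0.61
```

```bash
python3 -m creep '[{"translation":[1,8,35],"roll":7,"gripper":58},{"translation":[2,16,70],"roll":14,"gripper":58},{"translation":[2.5,21,105],"roll":18.3,"gripper":58},{"translation":[2.5,21,145],"roll":18.3,"gripper":58},{"translation":[2.5,21,178],"roll":18.3,"gripper":58}]' >/dev/null; python3 -m creep '[{"translation":[0,0,30],"roll":0,"gripper":58},{"translation":[0,0,55],"roll":0,"gripper":58},{"translation":[0,0,74],"roll":0,"gripper":58},{"translation":[0,0,74],"roll":0,"gripper":58},{"translation":[0,0,74],"roll":0,"gripper":58}]' | sed -n 2p;  python3 -m creep '[{"translation":[0,0,0],"roll":0,"gripper":40},{"translation":[0,0,0],"roll":0,"gripper":40},{"translation":[0,0,0],"roll":0,"gripper":40},{"translation":[0,0,0],"roll":0,"gripper":40},{"translation":[0,0,0],"roll":0,"gripper":40}]' 15; python3 st.py
```

```text
position: [0.3854, -0.3321, 0.0358]
time: 13.97
position: [0.3863, -0.3333, 0.038]
tool_rot: [0.991, -0.136, 0.001, 0.001]
ft_force: [-0.1, 0.7, 6.1]
grip_width: 0.0439
grip_force: 15.0
t 13.97 pos [ 386.3 -333.3   38. ] heading -15.6 tilt [ 0.0019 -0.0025] F [-0.1  0.7  6.1] w 43.9 g 15.000783604045864 q6 0.91
```

```bash
python3 -m creep '[{"translation":[0,0,-20],"roll":0,"gripper":40},{"translation":[0,0,-60],"roll":-6,"gripper":40},{"translation":[0,0,-100],"roll":-13,"gripper":40},{"translation":[0,0,-140],"roll":-18.4,"gripper":40},{"translation":[0,0,-180],"roll":-18.4,"gripper":40}]' >/dev/null ; python3 -m creep '[{"translation":[0,0,-30],"roll":0,"gripper":40},{"translation":[13,-36,-36],"roll":0,"gripper":40},{"translation":[26,-72,-36],"roll":0,"gripper":40},{"translation":[39,-108,-36],"roll":0,"gripper":40},{"translation":[52,-144,-36],"roll":0,"gripper":40}]'>/dev/null; python3 -m creep '[{"translation":[13,-36,0],"roll":0,"gripper":40},{"translation":[26,-72,0],"roll":0,"gripper":40},{"translation":[39,-108,0],"roll":0,"gripper":40},{"translation":[52,-144,0],"roll":0,"gripper":40},{"translation":[65,-180,0],"roll":0,"gripper":40}]'; python3 -m creep '[{"translation":[13,-35,0],"roll":0,"gripper":40},{"translation":[13,-35,0],"roll":0,"gripper":40},{"translation":[13,-35,0],"roll":0,"gripper":40}]' >/dev/null; python3 st.py
```

```text
time: 15.22
position: [0.4864, -0.001, 0.2528]
tool_rot: [1.0, 0.024, -0.0, 0.0]
ft_force: [1.0, -0.9, -0.9]
grip_width: 0.0442
grip_force: 15.0
t 15.47 pos [497.7  34.5 252.6] heading 3.06 tilt [-0.0003 -0.0001] F [ 0.  -0.2 -0.8] w 43.9 g 14.999919679539744 q6 1.36
```

```bash
python3 -m creep '[{"translation":[0,2,40],"roll":0,"gripper":40},{"translation":[0,2,80],"roll":0,"gripper":40},{"translation":[0,2,120],"roll":0,"gripper":40},{"translation":[0,2,160],"roll":0,"gripper":40},{"translation":[0,2,185],"roll":0,"gripper":40}]' >/dev/null; python3 -m creep '[{"translation":[0,0,10],"roll":0,"gripper":40},{"translation":[0,0,18],"roll":0,"gripper":40},{"translation":[0,0,21],"roll":0,"gripper":40},{"translation":[0,0,21],"roll":0,"gripper":40}]'; python3 -m creep '[{"translation":[0,0,2],"roll":0,"gripper":40},{"translation":[0,0,3],"roll":0,"gripper":40},{"translation":[0,0,4],"roll":0,"gripper":40},{"translation":[0,0,4],"roll":0,"gripper":40}]'
```

```text
time: 16.22
position: [0.4988, 0.0299, 0.0471]
tool_rot: [1.0, 0.024, 0.001, 0.0]
ft_force: [-0.9, -0.7, -0.1]
grip_width: 0.0438
grip_force: 15.0
time: 16.55
position: [0.4986, 0.0305, 0.0432]
tool_rot: [1.0, 0.024, 0.001, 0.0]
ft_force: [-0.2, -0.1, -1.6]
grip_width: 0.0441
grip_force: 15.0
```

```bash
python3 -m creep '[{"translation":[0,0,1],"roll":0,"gripper":40},{"translation":[0,0,1.5],"roll":0,"gripper":40},{"translation":[0,0,1.5],"roll":0,"gripper":40}]' | sed -n '2p;4p';python3 -m creep '[{"translation":[0,0,0.7],"roll":0,"gripper":40},{"translation":[0,0,1.3],"roll":0,"gripper":40},{"translation":[0,0,1.3],"roll":0,"gripper":40}]' | sed -n '2p;4p'
```

```text
position: [0.4985, 0.0306, 0.042]
ft_force: [-0.7, 0.3, 6.0]
position: [0.4985, 0.0306, 0.0419]
ft_force: [-2.6, -0.5, 17.1]
```

```bash
python3 -m creep '[{"translation":[0,0,-1.5],"roll":0,"gripper":58},{"translation":[0,0,-1.5],"roll":0,"gripper":58},{"translation":[0,0,-1.5],"roll":0,"gripper":58},{"translation":[0,0,-1.5],"roll":0,"gripper":58},{"translation":[0,0,-10],"roll":0,"gripper":58}]'; python3 -m creep '[{"translation":[0,0,-40],"roll":0,"gripper":58},{"translation":[0,0,-80],"roll":0,"gripper":58},{"translation":[0,0,-120],"roll":0,"gripper":58},{"translation":[0,0,-160],"roll":0,"gripper":58},{"translation":[0,0,-200],"roll":0,"gripper":58}]' >/dev/null;  python3 -m creep '[{"translation":[0,0,-40],"roll":0,"gripper":58},{"translation":[0,0,-80],"roll":0,"gripper":58},{"translation":[-5,-37,-90],"roll":0,"gripper":58},{"translation":[-15,-77,-90],"roll":0,"gripper":58},{"translation":[-25,-115,-90],"roll":0,"gripper":58}]' >/dev/null;  python3 -m creep '[{"translation":[-10,-39,0],"roll":0,"gripper":58},{"translation":[-20,-78,0],"roll":0,"gripper":58},{"translation":[-30,-117,0],"roll":0,"gripper":58},{"translation":[-51,-150,0],"roll":0,"gripper":58},{"translation":[-51,-169,0],"roll":0,"gripper":58}]' >/dev/null;  python3 -m creep '[{"translation":[0,0,0],"roll":0,"gripper":58},{"translation":[0,0,0],"roll":0,"gripper":58}]' ; python3 - <<'E'
from h import *
c=cam("wrist"); snap("wrist","w5.png",1.5); np.save("cw5.npy",np.array([c[0],c[1],np.tile(c[2],(3,1))]))
for n in ["carrier_blue","carrier_green"]: print(n,viewer.recognise("wrist",n)[:2])
import st
E
```

```text
time: 17.47
position: [0.4971, 0.0306, 0.0487]
tool_rot: [1.0, 0.024, -0.002, -0.0]
ft_force: [-0.7, 0.8, 0.3]
grip_width: 0.0575
grip_force: 0.0
time: 18.88
position: [0.4077, 0.311, 0.3398]
tool_rot: [1.0, 0.026, -0.0, 0.0]
ft_force: [-0.0, -0.4, -0.2]
grip_width: 0.058
grip_force: 0.0
carrier_blue [{'bbox': [210.6, 0.1, 43.1, 60.1], 'p': 0.94}, {'bbox': [178.3, 0.0, 78.3, 236.6], 'p': 0.42}]
carrier_green [{'bbox': [213.2, 156.9, 37.5, 61.1], 'p': 0.75}]
t 19.03 pos [408.7 309.4 339.7] heading 2.71 tilt [-0.0003 -0.0007] F [ 0.1 -0.3 -0.8] w 57.8 g 0.0 q6 1.95
```

View pics/w5.png

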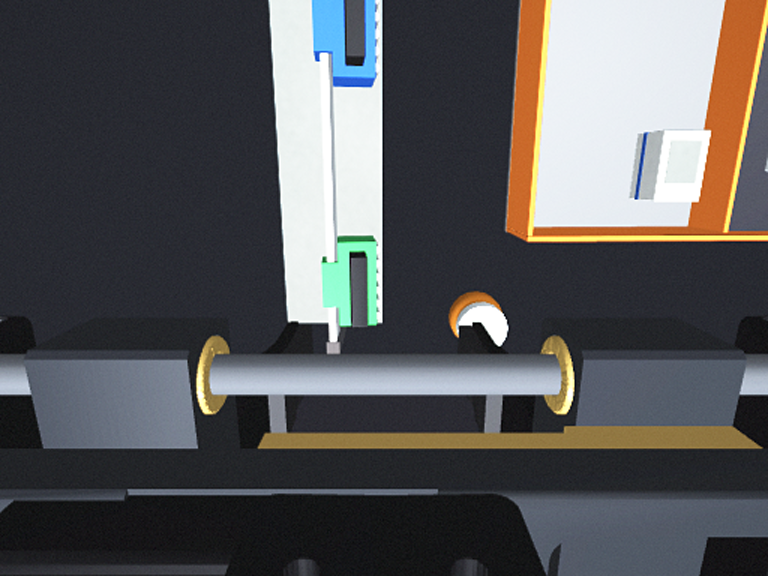

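The green tab is at (359,288), the blue tab at (355,30), and the bar runs from (325,60) to (333,340). The jar is at (478,318). The carton stands in the compartment at (680,165).

```bash
python3 - <<'E'
from h import *
A=np.load("cw5.npy"); c=(A[0],A[1],A[2][0]); im=cv2.imread("pics/raw_w5.png")
P=lambda n,u,v,z: print(n,(ray(c,u/1.5,v/1.5,z)*1000).round(1))
P("g tab FL",350,253,.144);P("g tab FR",366,253,.144);P("g tab NL",351,325,.144);P("g tab NR",368,325,.144)
P("g blk FL",338,237,.116);P("g blk FR",376,237,.116);P("g blk NR",378,325,.116)
P("bar far",323,56,.110);P("bar far",333,56,.110);P("bar near",329,330,.110);P("bar near",338,330,.110)
P("b tab NL",345,65,.144);P("b tab NR",363,65,.144)
hsv=cv2.cvtColor(im,cv2.COLOR_BGR2HSV)
m=((hsv[...,0]>50)&(hsv[...,0]<75)&(hsv[...,1]>120)).astype(np.uint8); cv2.imwrite("pics/g.png",cv2.resize(im[140:240,180:290],None,fx=6,fy=6,interpolation=cv2.INTER_CUBIC))
E
```

```text
g tab FL [412.7 339.2 144. ]
g tab FR [413.3 326.6 144. ]
g tab NL [352.6 336.4 144. ]
g tab NR [353.4 322.4 144. ]
g blk FL [420.8 351.8 116. ]
g blk FR [422.4 319.6 116. ]
g blk NR [343.8 314.1 116. ]
bar far [561.1 367.6 110. ]
bar far [561.5 359.8 110. ]
bar near [334.5 358.4 110. ]
bar near [335.  350.2 110. ]
b tab NL [548.2 347.1 144. ]
b tab NR [548.9 334.3 144. ]
```

View pics/g.png

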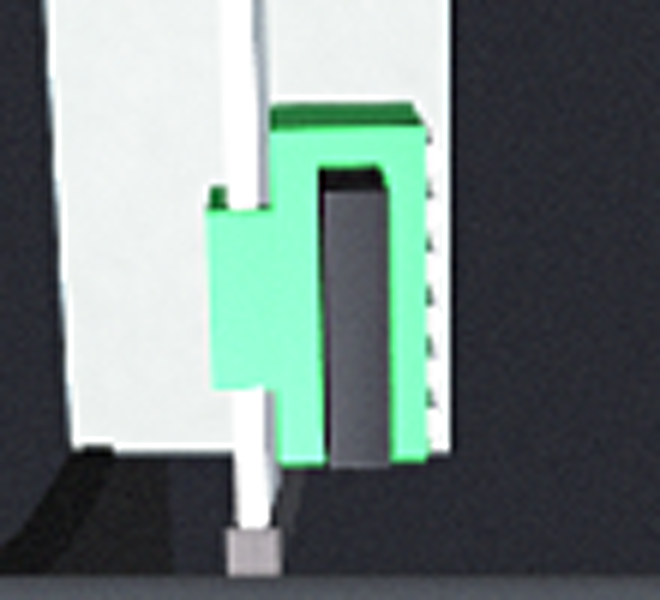

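```bash
python3 -m creep '[{"translation":[-13,-12,35],"roll":0,"gripper":38},{"translation":[-26,-23,70],"roll":0,"gripper":38},{"translation":[-26,-23,105],"roll":0,"gripper":38},{"translation":[-26,-23,140],"roll":0,"gripper":38},{"translation":[-26,-23,165],"roll":0,"gripper":38}]' >/dev/null; python3 -m creep '[{"translation":[0,0,0],"roll":0,"gripper":38},{"translation":[0,0,0],"roll":0,"gripper":38},{"translation":[0,0,0],"roll":0,"gripper":38}]'; python3 st.py
```

```text
time: 19.7
position: [0.3829, 0.3321, 0.1761]
tool_rot: [1.0, 0.024, 0.001, -0.001]
ft_force: [1.3, -0.5, -0.2]
grip_width: 0.0383
grip_force: 0.0
t 19.7 pos [382.9 332.1 176.1] heading 2.7 tilt [0.0023 0.0012] F [ 1.3 -0.5 -0.2] w 38.3 g 0.0 q6 2.02
```

```bash
python3 -m creep '[{"translation":[0,0,20],"roll":0,"gripper":38},{"translation":[0,0,32],"roll":0,"gripper":38},{"translation":[0,0,37],"roll":0,"gripper":38},{"translation":[0,0,37],"roll":0,"gripper":38}]' | sed -n '2p;4p';  python3 -m creep '[{"translation":[0,0,0],"roll":0,"gripper":8},{"translation":[0,0,0],"roll":0,"gripper":8},{"translation":[0,0,0],"roll":0,"gripper":8},{"translation":[0,0,0],"roll":0,"gripper":8},{"translation":[0,0,0],"roll":0,"gripper":8}]' 25 >/dev/null; python3 -m creep '[{"translation":[0,0,0],"roll":0,"gripper":8},{"translation":[0,0,0],"roll":0,"gripper":8}]'; python3 st.py
```

```text
position: [0.382, 0.3322, 0.1386]
ft_force: [0.6, -0.8, -0.2]
time: 20.62
position: [0.3817, 0.333, 0.139]
tool_rot: [1.0, 0.024, 0.001, -0.001]
ft_force: [-2.2, 1.0, 7.8]
grip_width: 0.0142
grip_force: 24.0
t 20.62 pos [381.7 333.  139. ] heading 2.77 tilt [0.0014 0.0019] F [-2.2  1.   7.8] w 14.2 g 24.033611455433856 q6 2.02
```

```bash
python3 -m creep '[{"translation":[0,0,-10],"roll":0,"gripper":8},{"translation":[0,0,-22],"roll":0,"gripper":8},{"translation":[0,0,-36],"roll":0,"gripper":8},{"translation":[0,0,-55],"roll":0,"gripper":8},{"translation":[0,0,-80],"roll":0,"gripper":8}]';  python3 -m creep '[{"translation":[0,0,-15],"roll":0,"gripper":8},{"translation":[10,20,-20],"roll":0,"gripper":8},{"translation":[24,50,-20],"roll":0,"gripper":8},{"translation":[38,80,-20],"roll":0,"gripper":8},{"translation":[52,110,-20],"roll":0,"gripper":8}]' >/dev/null; python3 -m creep '[{"translation":[14,30,0],"roll":0,"gripper":8},{"translation":[28,60,0],"roll":0,"gripper":8},{"translation":[42,90,0],"roll":0,"gripper":8},{"translation":[53,108,0],"roll":0,"gripper":8},{"translation":[53,108,0],"roll":0,"gripper":8}]'; python3 - <<'E'
from h import *
c=cam("wrist"); snap("wrist","w6.png",1.2); np.save("cw6.npy",np.array([c[0],c[1],np.tile(c[2],(3,1))]))
import st
E
```

```text
time: 21.03
position: [0.3798, 0.3314, 0.2171]
tool_rot: [1.0, 0.024, -0.002, 0.001]
ft_force: [-0.1, 1.2, -2.0]
grip_width: 0.0136
grip_force: 24.9
time: 21.87
position: [0.4997, 0.1159, 0.2378]
tool_rot: [1.0, 0.022, 0.001, 0.001]
ft_force: [0.6, 0.3, -1.1]
grip_width: 0.0136
grip_force: 25.0
t 21.92 pos [497.8 117.7 237.5] heading 2.58 tilt [ 0.0001 -0.0001] F [-0.  -0.  -3.3] w 13.6 g 24.954595649032854 q6 1.54
```

View pics/w6.png

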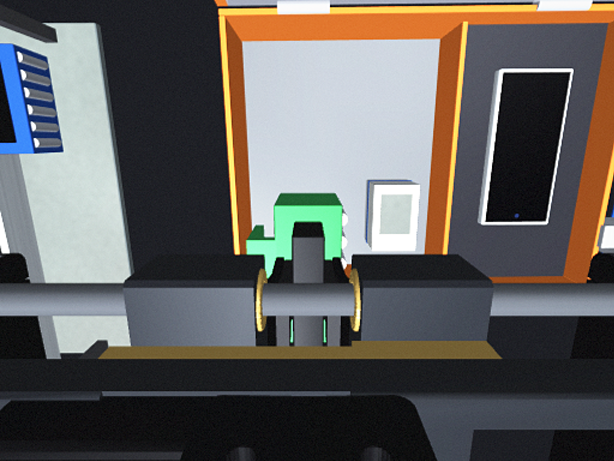

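The wrist view (1.2x) shows the green carrier hanging upright from the gripper at (300,225), the carton at (392,215), the phone at (528,145) and the left wall near u≈235. I check the lateral clearance.

```bash
python3 - <<'E'
from h import *
A=np.load("cw6.npy"); c=(A[0],A[1],A[2][0]); im=cv2.imread("pics/raw_w6.png")
P=lambda n,u,v,z: print(n,(ray(c,u/1.2,v/1.2,z)*1000).round(1))
P("leftwall rim outer v150",228,150,.08);P("left rim inner v150",235,150,.08)
P("FL outer",219,10,.08);P("lip far",461,24,.058);P("lip near",441,280,.058);P("floor far left",244,40,.006)
P("carton top",395,215,.052);P("carton NR",372,247,.052); P("carton left bot",367,180,.006)
E
sed -i 's/^obs=\[/A6=np.load("cw6.npy"); c6=(A6[0],A6[1],A6[2][0])\nobs=[(c6,219*1.25,10*1.25,(121,166,80)),(c6,461*1.25,24*1.25,(116,-35,58)),(c6,244*1.25,40*1.25,(116,161,6)),/; s/if k is c else/if k is not ct else/' fit.py; python3 fit.py
```

```text
leftwall rim outer v150 [555.2 186.2  80. ]
left rim inner v150 [555.5 180.3  80. ]
FL outer [660.4 191.9  80. ]
lip far [666.   -4.5  58. ]
lip near [437.2 -19.5  58. ]
floor far left [658.4 185.7   6. ]
carton top [499.9  31.7  52. ]
carton NR [466.6  51.1  52. ]
carton left bot [527.6  53.6   6. ]
[549.38052106  19.45803605] 2.9972018991878997
[[-1.2, 0.4], [-1.1, 5.0], [1.6, -0.6], [-1.6, 1.4], [2.9, 1.0], [2.0, -0.5], [-0.3, -1.5], [-2.1, -5.2], [1.6, -3.4], [0.4, 1.2], [-3.2, -2.3]]
deck [564.5 -78.9  50. ]
phone [568.5 -78.7  50. ]
big [546.   83.4   6. ]
carton [498.7  31.8   6. ]
carB [581.9 124.3   6. ]
carG [496.1 119.8   6. ]
```

```bash
python3 -m creep '[{"translation":[-1,0,35],"roll":0,"gripper":8},{"translation":[-1,0,70],"roll":0,"gripper":8},{"translation":[-1,0,105],"roll":0,"gripper":8},{"translation":[-1,0,135],"roll":0,"gripper":8},{"translation":[-1,0,155],"roll":0,"gripper":8}]' >/dev/null; python3 -m creep '[{"translation":[0,0,4],"roll":0,"gripper":8},{"translation":[0,0,7],"roll":0,"gripper":8},{"translation":[0,0,9],"roll":0,"gripper":8},{"translation":[0,0,9],"roll":0,"gripper":8}]' | sed -n '2p;4p'; python3 -m creep '[{"translation":[0,0,1],"roll":0,"gripper":8},{"translation":[0,0,2],"roll":0,"gripper":8},{"translation":[0,0,2],"roll":0,"gripper":8}]' | sed -n '2p;4p'
```

```text
position: [0.4965, 0.1199, 0.0747]
ft_force: [0.6, -0.5, -1.7]
position: [0.4963, 0.1195, 0.0726]
ft_force: [0.0, -0.7, -2.1]
```

```bash
python3 -m creep '[{"translation":[0,0,0.8],"roll":0,"gripper":8},{"translation":[0,0,1.5],"roll":0,"gripper":8},{"translation":[0,0,1.5],"roll":0,"gripper":8}]' | sed -n '2p;4p'; python3 -m creep '[{"translation":[0,0,0.8],"roll":0,"gripper":8},{"translation":[0,0,1.3],"roll":0,"gripper":8},{"translation":[0,0,1.3],"roll":0,"gripper":8}]' | sed -n '2p;4p'
```

```text
position: [0.4958, 0.1194, 0.0703]
ft_force: [0.3, 0.6, -1.5]
position: [0.4958, 0.1196, 0.0702]
ft_force: [-1.6, 0.2, 9.1]
```

```bash
python3 -m creep '[{"translation":[0,0,-0.8],"roll":0,"gripper":36},{"translation":[0,0,-0.8],"roll":0,"gripper":36},{"translation":[0,0,-0.8],"roll":0,"gripper":36},{"translation":[0,0,-0.8],"roll":0,"gripper":36},{"translation":[0,0,-0.8],"roll":0,"gripper":36}]' | sed -n '2p;4,6p'; python3 -m creep '[{"translation":[0,0,-15],"roll":0,"gripper":36},{"translation":[0,0,-45],"roll":0,"gripper":36},{"translation":[0,0,-85],"roll":0,"gripper":36},{"translation":[0,0,-125],"roll":0,"gripper":36},{"translation":[0,0,-165],"roll":0,"gripper":36}]' >/dev/null;  python3 -m creep '[{"translation":[0,0,-40],"roll":0,"gripper":36},{"translation":[0,0,-80],"roll":0,"gripper":36},{"translation":[13,-36,-90],"roll":0,"gripper":36},{"translation":[26,-72,-100],"roll":0,"gripper":36},{"translation":[39,-108,-100],"roll":0,"gripper":36}]' >/dev/null;  python3 -m creep '[{"translation":[13,-36,0],"roll":0,"gripper":36},{"translation":[30,-72,0],"roll":0,"gripper":36},{"translation":[30,-79,0],"roll":0,"gripper":36},{"translation":[30,-79,0],"roll":0,"gripper":36},{"translation":[30,-79,0],"roll":0,"gripper":36}]' >/dev/null; python3 - <<'E'
from h import *
c=cam("wrist"); im=snap("wrist","w7.png",1.2); np.save("cw7.npy",np.array([c[0],c[1],np.tile(c[2],(3,1))]))
print(viewer.recognise("wrist","carrier_blue")[:2])
import st
E
```

```text
position: [0.4958, 0.1195, 0.0696]
ft_force: [0.4, -0.7, 0.9]
grip_width: 0.0344
grip_force: 0.0
[{'bbox': [203.6, 114.6, 44.5, 56.7], 'p': 0.83}, {'bbox': [328.2, 0.0, 183.8, 235.4], 'p': 0.5}]
t 25.18 pos [555.  308.2 334.5] heading 2.73 tilt [-0.0013 -0.0011] F [-0.1  0.6 -0. ] w 36.3 g 0.0 q6 1.85
```

View pics/w7.png

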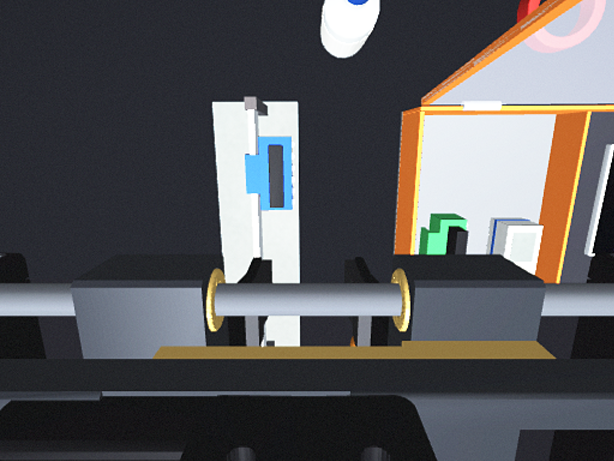

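The green carrier stands upright in the case at (443,235). The blue tab is at (276,177) on the bar, and the bottle at (348,20) is well away from it.

```bash
python3 - <<'E'
from h import *
A=np.load("cw7.npy"); c=(A[0],A[1],A[2][0]); im=cv2.imread("pics/raw_w7.png")
g=cv2.cvtColor(im,cv2.COLOR_BGR2HSV)
m=(g[...,2]<95).astype(np.uint8)
l,t,r,b=215,116,242,177
sub=m[t:b,l:r]; n,lab,st_,ce=cv2.connectedComponentsWithStats(sub)
for s in st_[1:]:
  if s[4]>100:
    print(s); x,y,w,h=s[:4]
    for u,v in [(l+x+w/2-.5,t+y),(l+x+w/2-.5,t+y+h-1)]: print((ray(c,u,v,.144)*1000).round(1))
print(rect(c,im,(l,t,r,b),.144,m))
for u,v in [(247,182),(263,182),(292,182)]: print((ray(c,u/1.2,v/1.2,.116)*1000).round(1))
E
```

```text
[  9   5  12  52 482]
[614.3 342.8 144. ]
[556.4 341.3 144. ]
(585.4, 342.0, 58.0, 12.4, 3.3)
[575.1 373.7 116. ]
[575.9 357.1 116. ]
[577.4 327.1 116. ]
```

```bash
python3 -m creep '[{"translation":[16,-16,25],"roll":0,"gripper":38},{"translation":[32,-32,50],"roll":0,"gripper":38},{"translation":[32,-32,90],"roll":0,"gripper":38},{"translation":[32,-32,130],"roll":0,"gripper":38},{"translation":[32,-32,160],"roll":0,"gripper":38}]' >/dev/null; python3 -m creep '[{"translation":[0,0,0],"roll":0,"gripper":38},{"translation":[0,0,0],"roll":0,"gripper":38},{"translation":[0,0,0],"roll":0,"gripper":38}]'; python3 st.py
```

```text
time: 25.85
position: [0.5876, 0.3427, 0.1772]
tool_rot: [1.0, 0.024, 0.002, -0.001]
ft_force: [0.3, 0.3, 0.2]
grip_width: 0.0378
grip_force: 0.0
t 25.85 pos [587.6 342.7 177.2] heading 2.72 tilt [0.0036 0.0013] F [0.3 0.3 0.2] w 37.8 g 0.0 q6 1.89
```

```bash
python3 -m creep '[{"translation":[-2,0,20],"roll":0,"gripper":38},{"translation":[-2,0,32],"roll":0,"gripper":38},{"translation":[-2,0,38],"roll":0,"gripper":38},{"translation":[-2,0,38],"roll":0,"gripper":38}]' | sed -n '2p;4p';  python3 -m creep '[{"translation":[0,0,0],"roll":0,"gripper":8},{"translation":[0,0,0],"roll":0,"gripper":8},{"translation":[0,0,0],"roll":0,"gripper":8},{"translation":[0,0,0],"roll":0,"gripper":8},{"translation":[0,0,0],"roll":0,"gripper":8}]' 25 >/dev/null; python3 -m creep '[{"translation":[0,0,0],"roll":0,"gripper":8},{"translation":[0,0,0],"roll":0,"gripper":8}]'; python3 st.py
```

```text
position: [0.5838, 0.3427, 0.1367]
ft_force: [0.1, 0.6, -0.5]
time: 26.77
position: [0.5844, 0.3441, 0.1384]
tool_rot: [1.0, 0.024, 0.001, -0.001]
ft_force: [-1.3, 1.1, 5.3]
grip_width: 0.0144
grip_force: 24.4
t 26.77 pos [584.4 344.1 138.4] heading 2.78 tilt [0.0016 0.0023] F [-1.3  1.1  5.3] w 14.4 g 24.432405028492212 q6 1.89
```

```bash
python3 -m creep '[{"translation":[0,0,-10],"roll":0,"gripper":8},{"translation":[0,0,-22],"roll":0,"gripper":8},{"translation":[0,0,-36],"roll":0,"gripper":8},{"translation":[0,0,-55],"roll":0,"gripper":8},{"translation":[0,0,-80],"roll":0,"gripper":8}]';  python3 -m creep '[{"translation":[0,0,-18],"roll":0,"gripper":8},{"translation":[-2,20,-25],"roll":0,"gripper":8},{"translation":[-4,50,-25],"roll":0,"gripper":8},{"translation":[-6,80,-25],"roll":0,"gripper":8},{"translation":[-8,110,-25],"roll":0,"gripper":8}]' >/dev/null; python3 -m creep '[{"translation":[-2,30,0],"roll":0,"gripper":8},{"translation":[-4,60,0],"roll":0,"gripper":8},{"translation":[-6,90,0],"roll":0,"gripper":8},{"translation":[-8,109,0],"roll":0,"gripper":8},{"translation":[-8,109,0],"roll":0,"gripper":8}]'; python3 st.py
```

```text
time: 27.18
position: [0.5827, 0.3418, 0.2162]
tool_rot: [1.0, 0.025, -0.002, 0.002]
ft_force: [-0.3, -0.1, -1.2]
grip_width: 0.0137
grip_force: 24.9
time: 28.02
position: [0.5784, 0.1188, 0.2425]
tool_rot: [1.0, 0.022, -0.001, 0.002]
ft_force: [-0.4, -0.0, -2.2]
grip_width: 0.0139
grip_force: 24.9
t 28.02 pos [578.4 118.8 242.5] heading 2.57 tilt [-0.0009 -0.0036] F [-0.4 -0.  -2.2] w 13.9 g 24.92705378554092 q6 1.54
```

```bash
python3 -m creep '[{"translation":[0,-2,35],"roll":0,"gripper":8},{"translation":[0,-2,70],"roll":0,"gripper":8},{"translation":[0,-2,105],"roll":0,"gripper":8},{"translation":[0,-2,135],"roll":0,"gripper":8},{"translation":[0,-2,157],"roll":0,"gripper":8}]' | sed -n '2p;4p'; python3 -m creep '[{"translation":[0,0,4],"roll":0,"gripper":8},{"translation":[0,0,7],"roll":0,"gripper":8},{"translation":[0,0,9],"roll":0,"gripper":8},{"translation":[0,0,9],"roll":0,"gripper":8}]' | sed -n '2p;4p'; python3 -m creep '[{"translation":[0,0,1],"roll":0,"gripper":8},{"translation":[0,0,1],"roll":0,"gripper":8}]' | sed -n '2p;4p'
```

```text
position: [0.5772, 0.1257, 0.0826]
ft_force: [-0.3, -0.4, -3.1]
position: [0.5798, 0.1257, 0.0772]
ft_force: [0.1, -1.0, -1.3]
position: [0.5795, 0.1256, 0.0762]
ft_force: [-0.1, 0.0, -2.1]
```

```bash
python3 -m creep '[{"translation":[0,0,2],"roll":0,"gripper":8},{"translation":[0,0,4],"roll":0,"gripper":8},{"translation":[0,0,5],"roll":0,"gripper":8},{"translation":[0,0,5],"roll":0,"gripper":8}]' | sed -n '2p;4p'; python3 -m creep '[{"translation":[0,0,0.8],"roll":0,"gripper":8},{"translation":[0,0,1.5],"roll":0,"gripper":8},{"translation":[0,0,1.5],"roll":0,"gripper":8}]' | sed -n '2p;4p'
```

```text
position: [0.5783, 0.1255, 0.0695]
ft_force: [0.7, 0.0, -2.2]
position: [0.5786, 0.1256, 0.0691]
ft_force: [-2.2, -0.2, 4.2]
```

```bash
python3 -m creep '[{"translation":[0,0,0],"roll":0,"gripper":36},{"translation":[0,0,0],"roll":0,"gripper":36},{"translation":[0,0,0],"roll":0,"gripper":36},{"translation":[0,0,0],"roll":0,"gripper":36},{"translation":[0,0,0],"roll":0,"gripper":36}]' | sed -n '2p;4,6p'; python3 -m creep '[{"translation":[0,0,-15],"roll":0,"gripper":36},{"translation":[0,0,-45],"roll":0,"gripper":36},{"translation":[0,0,-85],"roll":0,"gripper":36},{"translation":[0,0,-125],"roll":0,"gripper":36},{"translation":[0,0,-165],"roll":0,"gripper":36}]' >/dev/null;  python3 -m creep '[{"translation":[-35,0,-35],"roll":0,"gripper":36},{"translation":[-70,0,-35],"roll":0,"gripper":20},{"translation":[-105,0,-35],"roll":0,"gripper":10},{"translation":[-120,0,-35],"roll":0,"gripper":0},{"translation":[-120,0,-35],"roll":0,"gripper":0}]' >/dev/null; python3 - <<'E'
from h import *
snap("scene","s8.png",2,(130,90,400,320)); c=cam("wrist"); snap("wrist","w8.png",1.2)
import st
E
```

```text
position: [0.5787, 0.1255, 0.0681]
ft_force: [0.4, -0.3, -0.5]
grip_width: 0.034
grip_force: 0.0
t 30.87 pos [459.2 119.7 268.7] heading 2.79 tilt [0.0021 0.    ] F [ 0.4 -0.2 -0.5] w 9.4 g 0.0 q6 1.54
```

View pics/s8.png

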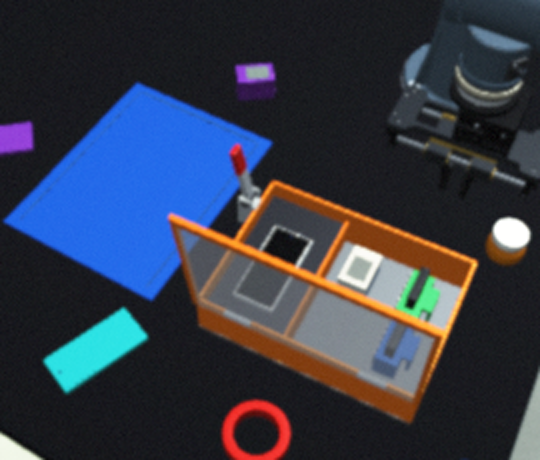

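View pics/w8.png

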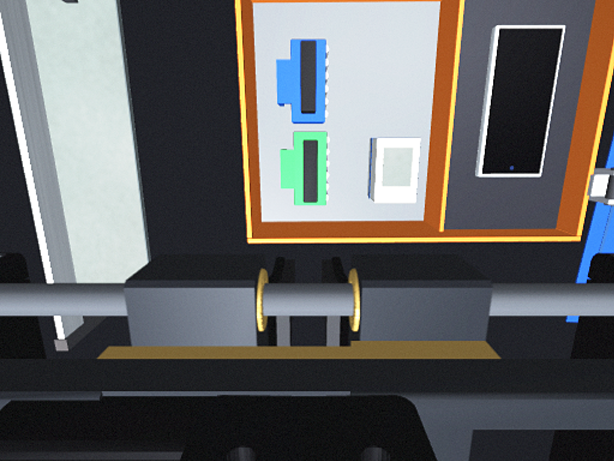

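Everything is packed: blue at (303,80), green at (310,168), carton at (395,170), and the phone on the deck at (523,100). The lid leans a little past upright. Next I go over the lid and behind it.

```bash
python3 -m creep '[{"translation":[5,8,-40],"roll":0,"gripper":0},{"translation":[10,16,-80],"roll":0,"gripper":0},{"translation":[20,30,-115],"roll":0,"gripper":0},{"translation":[54,45,-130],"roll":0,"gripper":0},{"translation":[90,60,-130],"roll":0,"gripper":0}]' | sed -n 2p; python3 -m creep '[{"translation":[38,8,0],"roll":0,"gripper":0},{"translation":[76,16,0],"roll":0,"gripper":0},{"translation":[114,24,0],"roll":0,"gripper":0},{"translation":[152,32,0],"roll":0,"gripper":0},{"translation":[190,40,0],"roll":0,"gripper":0}]' | sed -n 2p; python3 -m creep '[{"translation":[31,5,0],"roll":0,"gripper":0},{"translation":[31,5,0],"roll":0,"gripper":0},{"translation":[31,5,0],"roll":0,"gripper":0}]' |sed -n 2p; python3 st.py; python3 - <<'E'
import numpy as np
H=(.670,.083);r=.215;t=.003
for th in range(95,-6,-5):
    a=np.radians(th); print(th,round(1000*(H[0]-r*np.cos(a)+t*np.sin(a)+.0095)),round(1000*(H[1]+r*np.sin(a)+t*np.cos(a)+.019)))
E
```

```text
position: [0.5559, 0.0634, 0.4043]
position: [0.7467, 0.0326, 0.3972]
position: [0.7768, 0.029, 0.3941]
t 31.95 pos [776.8  29.  394.1] heading 2.74 tilt [-0.0033  0.0004] F [-0.5 -0.6  0.1] w 0.7 g 0.0 q6 1.42
95 701 316
90 682 317
85 664 316
80 645 314
75 627 310
70 609 305
65 591 298
60 575 290
55 559 280
50 544 269
45 530 256
40 517 242
35 505 228
30 495 212
25 486 196
20 478 178
15 473 161
10 468 142
5 466 124
0 465 105
-5 465 86
```

```bash
python3 -m creep '[{"translation":[0,0,35],"roll":0,"gripper":0},{"translation":[0,0,70],"roll":0,"gripper":0},{"translation":[0,0,77],"roll":0,"gripper":0},{"translation":[-20,0,77],"roll":0,"gripper":0},{"translation":[-40,0,77],"roll":0,"gripper":0}]'|sed -n '2p;4p'; python3 -m creep '[{"translation":[-10,0,0],"roll":0,"gripper":0},{"translation":[-20,0,0],"roll":0,"gripper":0},{"translation":[-30,0,0],"roll":0,"gripper":0},{"translation":[-38,0,0],"roll":0,"gripper":0}]'|sed -n '2p;4p'; python3 st.py
```

```text
position: [0.7338, 0.0282, 0.3202]
ft_force: [0.5, -1.4, 0.9]
position: [0.6974, 0.0263, 0.3246]
ft_force: [2.8, 0.2, 2.8]
t 32.7 pos [697.4  26.3 324.6] heading 2.81 tilt [ 0.0068 -0.0004] F [2.8 0.2 2.8] w 0.4 g 1.1997282598167658 q6 1.4
```

```bash
python3 -m creep '[{"translation":[-17,0,0],"roll":0,"gripper":0},{"translation":[-35,0,1],"roll":0,"gripper":0},{"translation":[-54,0,3],"roll":0,"gripper":0},{"translation":[-72,0,7],"roll":0,"gripper":0},{"translation":[-90,0,12],"roll":0,"gripper":0}]'|sed -n '2p;4p'; python3 -m creep '[{"translation":[-18,0,7],"roll":0,"gripper":0},{"translation":[-34,0,15],"roll":0,"gripper":0},{"translation":[-50,0,25],"roll":0,"gripper":0},{"translation":[-65,0,36],"roll":0,"gripper":0},{"translation":[-79,0,49],"roll":0,"gripper":0}]'|sed -n '2p;4p'; python3 st.py
```

```text
position: [0.607, 0.0214, 0.3111]
ft_force: [2.1, -1.4, -0.2]
position: [0.5278, 0.0176, 0.2619]
ft_force: [0.4, -0.7, 1.5]
t 33.53 pos [527.8  17.6 261.9] heading 2.81 tilt [ 0.004  -0.0013] F [ 0.4 -0.7  1.5] w 0.4 g 0.6906298036165026 q6 1.34
```

```bash
python3 -m creep '[{"translation":[-13,0,14],"roll":0,"gripper":0},{"translation":[-25,0,28],"roll":0,"gripper":0},{"translation":[-35,0,44],"roll":0,"gripper":0},{"translation":[-44,0,60],"roll":0,"gripper":0},{"translation":[-52,0,78],"roll":0,"gripper":0}]'|sed -n '2p;4p'; python3 -m creep '[{"translation":[-5,0,17],"roll":0,"gripper":0},{"translation":[-10,0,34],"roll":0,"gripper":0},{"translation":[-12,0,48],"roll":0,"gripper":0},{"translation":[-13,0,60],"roll":0,"gripper":0},{"translation":[-13,0,60],"roll":0,"gripper":0}]'|sed -n '2p;4p'; python3 st.py
```

```text
position: [0.4757, 0.0153, 0.1832]
ft_force: [-1.1, 0.2, 1.2]
position: [0.4613, 0.015, 0.1213]
ft_force: [0.3, 0.2, -1.4]
t 34.37 pos [461.3  15.  121.3] heading 2.8 tilt [-0.0039  0.0007] F [ 0.3  0.2 -1.4] w 1.0 g 0.0 q6 1.31
```

```bash
python3 -m creep '[{"translation":[0,0,4],"roll":0,"gripper":0},{"translation":[0,0,8],"roll":0,"gripper":0},{"translation":[0,0,11],"roll":0,"gripper":0},{"translation":[0,0,13],"roll":0,"gripper":0},{"translation":[0,0,13],"roll":0,"gripper":0}]'|sed -n '2p;4p'; python3 -m creep '[{"translation":[0,0,1],"roll":0,"gripper":0},{"translation":[0,0,2],"roll":0,"gripper":0},{"translation":[0,0,2],"roll":0,"gripper":0}]'|sed -n '2p;4p'; python3 - <<'E'
from h import *
snap("scene","s9.png",2,(130,90,400,320)); import st
E
```

```text
position: [0.4632, 0.0147, 0.1093]
ft_force: [0.1, 0.4, 0.1]
position: [0.4631, 0.0147, 0.1073]
ft_force: [0.1, -0.3, -0.6]
t 35.08 pos [463.   14.7 107.3] heading 2.79 tilt [ 0.0003 -0.    ] F [-1.1 -0.1  0.6] w 0.4 g 0.02138133004109477 q6 1.31
```

View pics/s9.png

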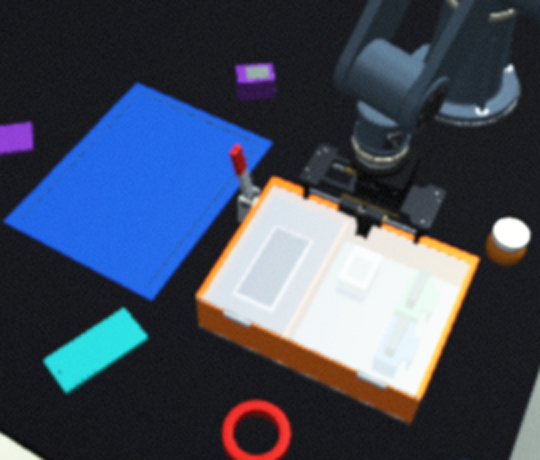

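The lid now lies almost shut over the case, with the fingers on it at (365,235). I press on until the force rises.

```bash
python3 -m creep '[{"translation":[0,0,1],"roll":0,"gripper":0},{"translation":[0,0,2],"roll":0,"gripper":0},{"translation":[0,0,2],"roll":0,"gripper":0}]'|sed -n '2p;4p'; python3 -m creep '[{"translation":[0,0,1],"roll":0,"gripper":0},{"translation":[0,0,1],"roll":0,"gripper":0},{"translation":[0,0,1],"roll":0,"gripper":0}]'|sed -n '2p;4p';python3 -m creep '[{"translation":[0,0,1],"roll":0,"gripper":0},{"translation":[0,0,1],"roll":0,"gripper":0},{"translation":[0,0,1],"roll":0,"gripper":0}]'|sed -n '2p;4p'
```

```text
position: [0.463, 0.0147, 0.1063]
ft_force: [-1.3, -0.8, 9.8]
position: [0.463, 0.0147, 0.1062]
ft_force: [-3.2, 1.1, 19.6]
position: [0.463, 0.0147, 0.1061]
ft_force: [-5.0, 0.0, 29.3]
```

```bash
python3 - <<'E'
from h import *
L=lambda n:(lambda A:(A[0],A[1],A[2][0]))(np.load(n))
c1,c3=L("cw1.npy"),L("cw3.npy")
def tri(obs):
    A=np.zeros((3,3));b=np.zeros(3)
    for c,u,v in obs:
        d=c[1]@np.linalg.solve(c[0],[u/1.5,v/1.5,1]);d/=np.linalg.norm(d);M=np.eye(3)-np.outer(d,d);A+=M;b+=M@c[2]
    return (1000*np.linalg.solve(A,b)).round(1)
print("tip far-left corner",tri([(c1,159,236),(c3,141,56)]),"tip top right",tri([(c1,187,232),(c3,160,54)]))
print("tip near right",tri([(c1,189,262),(c3,180,103)]),"pivot",tri([(c1,195,232),(c3,192,104)]))
E
python3 -m creep '[{"translation":[0,0,-40],"roll":0,"gripper":0},{"translation":[0,0,-80],"roll":0,"gripper":0},{"translation":[0,0,-120],"roll":0,"gripper":0},{"translation":[0,0,-160],"roll":0,"gripper":0},{"translation":[0,0,-190],"roll":0,"gripper":0}]'|sed -n '2p;4p'; python3 -m creep '[{"translation":[3,38,0],"roll":0,"gripper":0},{"translation":[6,76,0],"roll":0,"gripper":0},{"translation":[9,114,0],"roll":0,"gripper":0},{"translation":[12,152,0],"roll":0,"gripper":0},{"translation":[15,190,0],"roll":0,"gripper":0}]'|sed -n '2p;4p'; python3 -m creep '[{"translation":[4,38,0],"roll":0,"gripper":0},{"translation":[6,76,0],"roll":0,"gripper":0},{"translation":[6,76,0],"roll":0,"gripper":0},{"translation":[6,76,0],"roll":0,"gripper":0}]'|sed -n '2p;4p'; python3 st.py
```

```text
tip far-left corner [ 508.5 -175.7  182.5] tip top right [ 510.5 -189.2  179.3]
tip near right [ 487.8 -189.3  170.7] pivot [ 498.7 -158.7   83.9]
position: [0.4633, 0.0148, 0.2965]
ft_force: [1.6, 0.1, -0.0]
position: [0.4868, -0.1757, 0.2933]
ft_force: [0.4, -0.4, -0.2]
position: [0.4965, -0.2517, 0.2926]
ft_force: [-1.1, 0.5, 0.2]
t 37.0 pos [ 496.5 -251.7  292.6] heading 2.59 tilt [-0.0006  0.0008] F [-1.1  0.5  0.2] w 0.4 g 0.0 q6 0.86
```

```bash
python3 -m creep '[{"translation":[2,0,40],"roll":0,"gripper":0},{"translation":[2,0,80],"roll":0,"gripper":0},{"translation":[2,0,107],"roll":0,"gripper":0},{"translation":[2,-20,107],"roll":0,"gripper":0},{"translation":[2,-40,107],"roll":0,"gripper":0}]'|sed -n '2p;4p'; python3 -m creep '[{"translation":[0,-8,0],"roll":0,"gripper":0},{"translation":[0,-16,0],"roll":0,"gripper":0},{"translation":[0,-24,0],"roll":0,"gripper":0},{"translation":[0,-32,0],"roll":0,"gripper":0},{"translation":[0,-32,0],"roll":0,"gripper":0}]'|sed -n '2p;4p'; python3 st.py
```

```text
position: [0.495, -0.2074, 0.1837]
ft_force: [0.6, -0.3, 0.3]
position: [0.4956, -0.1766, 0.1869]
ft_force: [0.1, 0.7, 0.1]
t 37.83 pos [ 495.6 -176.6  186.9] heading 2.84 tilt [0.0014 0.0001] F [0.1 0.7 0.1] w 0.9 g 0.0 q6 0.97
```

```bash
python3 -m creep '[{"translation":[1,-12,-1],"roll":0,"gripper":0},{"translation":[1,-24,2],"roll":0,"gripper":0},{"translation":[1,-36,7],"roll":0,"gripper":0},{"translation":[1,-47,14],"roll":0,"gripper":0}]'|sed -n '2p;4p'; python3 - <<'E'
from h import *
snap("scene","s10.png",3,(190,110,330,250)); import st
E
```

```text
position: [0.4945, -0.1298, 0.1724]
ft_force: [1.5, 0.0, 2.6]
t 38.22 pos [ 492.8 -127.2  170.7] heading 2.84 tilt [-0.0023  0.003 ] F [ 1.  -0.1  0.2] w 0.7 g 0.6238814536482096 q6 1.05
```

View pics/s10.png

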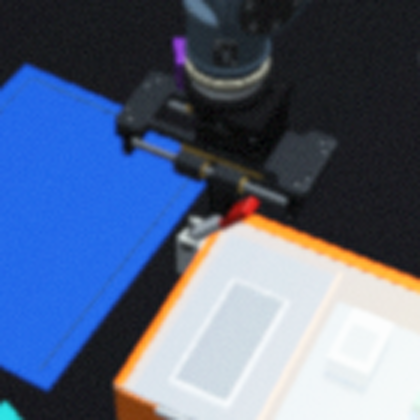

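The clamp arm (red end at (240,210)) is being swung over under the fingers. I continue the arc down.

```bash
python3 -m creep '[{"translation":[2,-8,9],"roll":0,"gripper":0},{"translation":[3,-15,19],"roll":0,"gripper":0},{"translation":[3,-21,30],"roll":0,"gripper":0},{"translation":[3,-26,42],"roll":0,"gripper":0},{"translation":[3,-26,48],"roll":0,"gripper":0}]'|sed -n '2p;4p'; python3 -m creep '[{"translation":[0,0,2],"roll":0,"gripper":0},{"translation":[0,0,4],"roll":0,"gripper":0},{"translation":[0,0,4],"roll":0,"gripper":0}]'|sed -n '2p;4p'; python3 -m creep '[{"translation":[0,0,1],"roll":0,"gripper":0},{"translation":[0,0,2],"roll":0,"gripper":0},{"translation":[0,0,2],"roll":0,"gripper":0}]'|sed -n '2p;4p'
```

```text
position: [0.4947, -0.103, 0.1224]
ft_force: [-0.4, 1.4, 1.6]
position: [0.4954, -0.1048, 0.1198]
ft_force: [-0.3, -0.2, 0.9]
position: [0.496, -0.1051, 0.1185]
ft_force: [0.8, -0.1, -0.5]
```

```bash
python3 -m creep '[{"translation":[0,0,1],"roll":0,"gripper":0},{"translation":[0,0,1.5],"roll":0,"gripper":0},{"translation":[0,0,1.5],"roll":0,"gripper":0}]'|sed -n '2p;4p'; python3 -m creep '[{"translation":[0,0,1],"roll":0,"gripper":0},{"translation":[0,0,1],"roll":0,"gripper":0}]'|sed -n '2p;4p'; python3 -m creep '[{"translation":[0,0,1],"roll":0,"gripper":0},{"translation":[0,0,1],"roll":0,"gripper":0}]'|sed -n '2p;4p'
```

```text
position: [0.4961, -0.1051, 0.1182]
ft_force: [-1.4, 0.2, 9.3]
position: [0.4961, -0.1051, 0.1181]
ft_force: [-3.5, 1.6, 16.9]
position: [0.4961, -0.1051, 0.118]
ft_force: [-4.2, 2.1, 24.6]
```

```bash
python3 -m creep '[{"translation":[0,0,-30],"roll":0,"gripper":0},{"translation":[0,0,-70],"roll":0,"gripper":0},{"translation":[0,0,-110],"roll":0,"gripper":0},{"translation":[0,25,-140],"roll":0,"gripper":0},{"translation":[0,60,-150],"roll":0,"gripper":0}]' >/dev/null; python3 -m creep '[{"translation":[-35,20,0],"roll":0,"gripper":0},{"translation":[-70,40,0],"roll":0,"gripper":0},{"translation":[-70,40,0],"roll":0,"gripper":0},{"translation":[-70,40,0],"roll":0,"gripper":0}]' | sed -n '2p;4p'; python3 - <<'E'
from h import *
a=viewer.camera("wrist"); b=viewer.camera("scene")[110:320,180:380]
b=cv2.resize(b,(366,384)); cv2.imwrite("pics/f.png",cv2.resize(np.hstack([a[:,:420],b]),None,fx=1,fy=1)); import st
E
```

```text
position: [0.4292, -0.2091, 0.265]
ft_force: [0.3, -0.2, 0.5]
t 40.57 pos [ 431.  -208.1  264.9] heading 2.75 tilt [ 0.0009 -0.0001] F [-0.1  0.1 -0.5] w 0.6 g 0.0 q6 0.84
```

View pics/f.png

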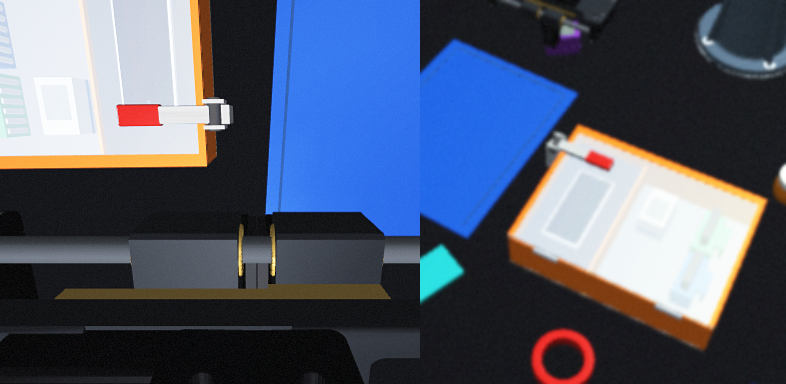

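The lid is shut with everything under it. The clamp lies flat across it, red end at (138,115), and the robot is clear of the scene.

```bash
python3 -c "
from rig import hand_in
print(hand_in())"
```

```text
the job is handed in; nothing more can be done
None
```

The case is packed and handed in: blue and green carriers upright and the white carton in the big compartment, phone screen up on the foam deck, lid shut, then the clamp swung down onto it; the final picture shows it so, but no score came back.

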